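# Make up two coffee kits from the counter stock

## Task

Make up the two coffee kits, each thing standing upright in its own compartment: in the blue tray the red-lidded tin next to the white end, the tamper in the middle and the glass cup farthest from the white end; in the green tray the yellow-lidded tin next to the white end and the terracotta cup farthest from it, with the middle left empty. The black-lidded tin belongs to neither kit: leave it where it is, and leave the milk jug and spoon rest alone too. The cups are breakable: set them down, do not drop them or knock them over.

Things in the scene. Friction and masses are not known exactly. Their poses are not given: they have to be found in the camera images.
- tin_red_center (a point): Capsule tin with RED lid: upright aluminium cylinder, 54 mm diameter (lid 56 mm), 60 mm tall, about 120 g. Point at its centre, 30 mm above its underside; z up.
- tin_yellow_center (a point): Capsule tin with YELLOW lid, otherwise the same as the red one (56 mm diameter, 60 mm tall). Point at its centre, 30 mm above its underside.
- tin_black_center (a point): Capsule tin with BLACK lid, otherwise the same (56 mm diameter, 60 mm tall). Belongs to no kit. Point at its centre, 30 mm above its underside.
- cup_glass_center (a point): Clear GLASS espresso shot cup, straight-sided, open at the top, no handle: 56 mm diameter, 60 mm tall, wall 3 mm, about 130 g. Point at its centre, 30 mm above its underside.
- cup_clay_center (a point): TERRACOTTA (orange-brown) ceramic espresso cup, same shape as the glass one: no handle, 56 mm diameter, 60 mm tall, wall 3 mm. Point at its centre, 30 mm above its underside.
- tamper_center (a point): Coffee tamper standing on its steel foot: foot 54 mm diameter and 22 mm tall; above it a dark wooden handle, round, 24 to 26 mm diameter from 22 to 45 mm height, widening to 34 mm at 72 mm; 85 mm tall in all, about 350 g. Point on its axis, 42.5 mm above its underside.
- tray_blue: BLUE kit tray, fixed on the counter, 84 mm along x, 244 along y. Origin: centre of underside, z up. Three square compartments, 76 mm inside, centred at x = 0, y = +80 (beside the white end), 0 and -80 mm (farthest from it); floor 4 mm above the underside; walls and dividers 4 mm thick, 10 mm high over the counter. The end wall at +y is WHITE, 6 mm thick, 22 mm high: the white end.
- tray_green: GREEN kit tray, fixed on the counter, 84 mm along x, 244 along y. Origin: centre of underside, z up. Three square compartments, 76 mm inside, centred at x = 0, y = +80 (beside the white end), 0 and -80 mm (farthest from it); floor 4 mm above the underside; walls and dividers 4 mm thick, 10 mm high over the counter. The end wall at +y is WHITE, 6 mm thick, 22 mm high: the white end.
- spoon_rest: Bystander beyond the trays: white ceramic spoon rest, 90 x 150 mm, 26 mm high, with a bamboo-handled brush fast on it (its handle overhangs the -y end by 60 mm, 46 mm high). Origin: centre of the underside.
- jug_center (a point): Bystander beyond the trays: steel milk jug, 80 mm diameter at most, 85 mm tall, with a wire handle reaching 66 mm from the axis on its +x side. Point on its axis, 42.5 mm above the underside.
There are look-alikes about, which are no part of the job. Leave any purple or turquoise look-alike of the part that bears cup_glass_center alone.

How it is judged:
At the end, for the whole second after the job is handed in: Red tin, tamper, glass cup in the blue tray (y +80, 0, -80 mm) and yellow tin, terracotta cup in the green tray (y +80, -80 mm): within 14 mm of the compartment centre in x and y, on its floor (5 mm), upright (0.1 rad), released, still; black tin, jug, spoon rest within 20 mm of their start (x of tin_red_center in the frame of tray_blue between -0.014 and 0.014 m and y of tin_red_center in the frame of tray_blue between 0.066 and 0.094 m and z of tin_red_center in the frame of tray_blue between 0.029 and 0.039 m and angle between each of tin_red_center, tamper_center, cup_glass_center, tin_yellow_center, cup_clay_center's own z axis and vertical below 0.1 rad and linear speed of each of tin_red, tamper, cup_glass, tin_yellow, cup_clay below 0.02 m/s and x of tamper_center in the frame of tray_blue between -0.014 and 0.014 m and y of tamper_center in the frame of tray_blue between -0.014 and 0.014 m and z of tamper_center in the frame of tray_blue between 0.0415 and 0.0515 m and x of cup_glass_center in the frame of tray_blue between -0.014 and 0.014 m and y of cup_glass_center in the frame of tray_blue between -0.094 and -0.066 m and z of cup_glass_center in the frame of tray_blue between 0.029 and 0.039 m and x of tin_yellow_center in the frame of tray_green between -0.014 and 0.014 m and y of tin_yellow_center in the frame of tray_green between 0.066 and 0.094 m and z of tin_yellow_center in the frame of tray_green between 0.029 and 0.039 m and x of cup_clay_center in the frame of tray_green between -0.014 and 0.014 m and y of cup_clay_center in the frame of tray_green between -0.094 and -0.066 m and z of cup_clay_center in the frame of tray_green between 0.029 and 0.039 m and distance of each of tin_black_center, spoon_rest, jug_center from where it was at the start of the episode below 0.02 m); the robot touches nothing.
It fails at once if the black-lidded tin is shifted more than 20 mm or tipped (distance of tin_black_center from where it was at the start of the episode above 0.02 m or angle between tin_black_center's own z axis and vertical above 0.25 rad).
It fails at once if the spoon rest is shifted more than 20 mm or tipped (distance of spoon_rest from where it was at the start of the episode above 0.02 m or angle between spoon_rest's own z axis and vertical above 0.25 rad).
It fails at once if the milk jug is shifted more than 20 mm or tipped (distance of jug_center from where it was at the start of the episode above 0.02 m or angle between jug_center's own z axis and vertical above 0.25 rad).
It fails at once if the glass cup is dropped (falls faster than 0.6 m/s while not held, i.e. from about 20 mm) or tipped over ((contact force between the fingers and cup_glass below 0.01 N and linear speed of cup_glass above 0.6 m/s) or angle between cup_glass_center's own z axis and vertical above 1 rad).
It fails at once if the terracotta cup is dropped (falls faster than 0.6 m/s while not held, i.e. from about 20 mm) or tipped over ((contact force between the fingers and cup_clay below 0.01 N and linear speed of cup_clay above 0.6 m/s) or angle between cup_clay_center's own z axis and vertical above 1 rad).
It also fails if it takes over 112 s, if anything falls off the work surface, if the arm or the gripper's body presses on something with over 40 N, if the wrist force passes 120 N, or if a joint passes its speed limit or range.

## Robot

A 6-joint arm with a two-finger parallel gripper is mounted at the origin on the work surface. World frame = base frame: x ahead of the robot, y to its left, z up, the work surface at z = 0. Lengths are in m, angles in rad, forces in N, time in s.
With the tool pointing down it reaches from about 0.375 to 0.9 m from the base axis. Payload 3.1 kg.
Tool frame: the origin (TCP) lies at the very end of the fingers, on their centre line; the grasp point (between the pads) lies 19 mm behind it; z points along the fingers, y is the direction in which the jaws open and shut (so a half turn about z gives the same grasp; the last joint's range is limited). The gripper opens to 87 mm and grips with 3 to 60 N. Pads are 19 mm wide; open, the fingers measure 117 mm over their backs; the gripper's body (75 mm by 190 mm) begins 51 mm behind the grasp point.
Start: joints at [-1.51, 0.527, 1.433, -0, 1.181, -0.178], TCP at [0.148, -0.607, 0.223] pointing down, gripper open.
Joint ranges: [-3.08, 3.08], [-0.75, 2.2], [0.22, 2.44], [-1.43, 4.57], [0, 2.65], [-2.85, 2.85]. Speed limits (rad/s): [2.79, 2.79, 3.14, 3.14, 3.14, 3.14].

## Interface

Orientations are given as a unit quaternion [x, y, z, w].
In Python, from rig import robot gives the robot as it stands. The module is installed in compiled form; this text tells all that it offers.
- The arm moves only by the tool send_rows, never from a script. Its argument "deltas" is a list of rows, each an object of numbers: "tx", "ty", "tz": the shift along the tool's x, y, z in cm; "rx", "ry", "rz": the turn, a rotation vector about the tool's x, y, z in rad. A call has 1 to 5 rows; each row is the pose to reach, as a shift and turn from the pose commanded when the call began, along the tool's axes at that moment; what a row does not reach only later rows make up. A row lasts 1/12 s, in which the tool goes at most 41.7 mm and 7.16 degrees, less where a joint would pass 70% of its speed; a pose out of reach is approached as far as the arm can. A call with a gripper value outside its range is refused whole. "claw" is the finger opening in cm, from 0 to 8.7, set as the call begins (left out, the last holds). The fingers move at their own pace and stop on an object; "squeeze" is the grip in N (left out, the last holds). Time passes only in rows, so rows that repeat a pose let the fingers close. It gives the time, the measured TCP pose, the force and the opening at its end, in the units of the state.
- robot.get_obs(): the state, without advancing time (a new reading comes with each control period).
- robot.camera(name): name is "side" or "top" or "wrist"; returns a dict with "color" (420x560x3 uint8, red, green, blue), "z_map" (420x560 float32, m along the optical axis (not along the pixel's ray), 0 where there is no reading), "intrinsics" (3x3 intrinsics, pixels), "R" (3x3) and "t" (3): a world point X has camera coordinates R X + t; the wrist camera has in their place "tool_from_camera" (4x4, takes a point from camera to tool coordinates, whose origin is the TCP and whose axes are the flange's). Camera axes: x right, y down, z forward; pixel columns grow to the right and rows downward; lengths in m; the calibration is good to about 2 mm. A picture is of the moment at which its call begins: read the wrist's pose just before it.
- robot.hand_in(): hands the job in, once; it reports no verdict.
Trained networks look in the newest picture that a camera, given by its name, has taken for a name from the list of things; names that differ only in an ending like _2 or _b are one class to them, and where a whole thing is asked for, a point or a joint stands for the part that bears it (a point fixed in the world has none). Each returns a list of dicts, best first, with "p" (0 to 1); they miss things now and then, are a little off and sometimes report something else, mostly with a low value. They report only what shows in the picture. A call takes as long as a camera call. They do not tell look-alikes from the thing itself.
- robot.outline_of(label, camera): "pixels" (420x560 bool, what is visible of it) and "xy" ([column, row] in pixels, amid what is visible of it).
- robot.tip_of(label, camera): "xy" ([column, row] in pixels: a listed point, or the origin of a listed thing).
The state is a dict: "time": time; "q": joint angles; "joint_velocities": joint speeds; "joint_torque": joint torques, N m; "position": TCP position; "tool_rot": TCP orientation; "ft_force": force on the tool from outside, world axes, zero at the start; "moment": the same for the moment, N m; "grip_width": finger opening in m.
Only numpy, scipy, OpenCV 4.12 (cv2) and the standard library are available. Lean on these libraries where they do the work, as an engineer would, in place of code of your own. Each camera call takes 0.05 s, during which the arm holds its last target.

## Working session

There is one attempt and no reset: what is moved stays moved. The work goes in short steps, Python scripts to look and compute and a tool call to move; the robot and the scene stay as the last step left them, time stands still between calls to the robot, and variables do not carry over. Pictures are saved under pics/ and viewed, and the job is handed in when it is done.

Besides the shell and the picture viewer there is one more tool, called after "Emit:" in YAML: its name, and indented under it one key for each argument. send_rows: Moves the arm, as the interface text tells. Its arguments: {"type":"object","properties":{"deltas":{"type":"array","items":{"type":"object","properties":{"tx":{"type":"number"},"ty":{"type":"number"},"tz":{"type":"number"},"rx":{"type":"number"},"ry":{"type":"number"},"rz":{"type":"number"}}}},"claw":{"type":"number"},"squeeze":{"type":"number"}},"required":["deltas"]}

```bash
ls; mkdir -p pics
python3 - <<'E'
from rig import robot
import cv2
o=robot.get_obs()
for k,v in o.items(): print(k,v)
for n in ["side","top","wrist"]:
    c=robot.camera(n)
    cv2.imwrite(f"pics/{n}0.png",c["color"][:,:,::-1])
    print(n,c["intrinsics"].tolist(),[ (k,c[k].tolist()) for k in ("R","t","tool_from_camera") if k in c])
E
```

```text
pics
time 0.0
q [-1.50950193e+00  5.28446624e-01  1.43389543e+00  2.44557659e-05
  1.18137496e+00 -1.78524808e-01]
joint_velocities [-0.00107525  0.00052716  0.00056653  0.00011893  0.00126009  0.00074237]
joint_torque [-3.91797971e-05 -4.40043783e+01 -1.76591849e+01  6.34789048e-02
  5.81862952e-02 -1.69368645e-04]
position [ 0.14842986 -0.60637644  0.22158582]
tool_rot [ 9.92819450e-01  1.19617771e-01  7.35124019e-05 -1.05969576e-03]
ft_force [0.26681366 0.19461605 0.51041268]
moment [-0.0304763   0.00144158 -0.01076201]
grip_width 0.08721682208381792
side [[381.6097117663453, 0.0, 282.51770618403805], [0.0, 381.6097117663453, 202.86241555504117], [0.0, 0.0, 1.0]] [('R', [[-0.8011936617068904, -0.5983640448730837, 0.007013290513525997], [-0.41027535320589603, 0.5407406873086705, -0.734352533624501], [0.43561778084977426, -0.5912359756409189, -0.6787320311547473]]), ('t', [0.47888474097247974, 0.23639745148119226, 0.7144064881871092])]
top [[472.37943317767173, 0.0, 279.56995786128647], [0.0, 472.37943317767173, 205.93482574856418], [0.0, 0.0, 1.0]] [('R', [[-0.02888527240813234, -0.9994916008913627, 0.013497436257623919], [-0.9951707506822894, 0.027487868043693346, -0.09423159818691727], [0.09381267517961589, -0.01615415915586876, -0.9954588013160619]]), ('t', [0.04027758549396591, 0.5471064299238244, 1.3593664679386595])]
wrist [[361.08401149717156, 0.0, 281.49856981809614], [0.0, 361.08401149717156, 206.93505421607202], [0.0, 0.0, 1.0]] [('tool_from_camera', [[0.0011706377743591289, -0.9524003954973108, -0.3048476935516586, 0.08476392905251029], [0.9999993147242553, 0.001118751191506357, 0.00034488663394738073, -1.0551556122173622e-06], [1.257855381555989e-05, -0.3048478883842501, 0.9524010524928258, -0.16188475848070608], [0.0, 0.0, 0.0, 1.0]])]
```

View pics/top0.png

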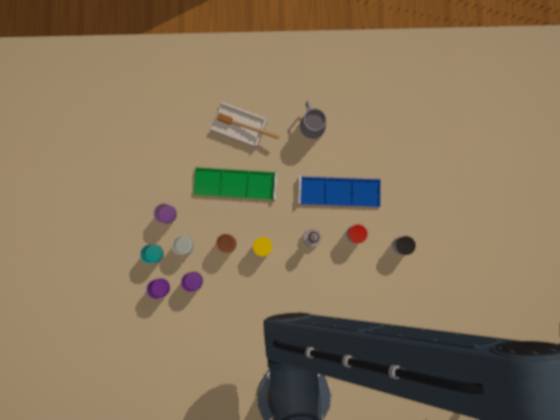

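View pics/side0.png

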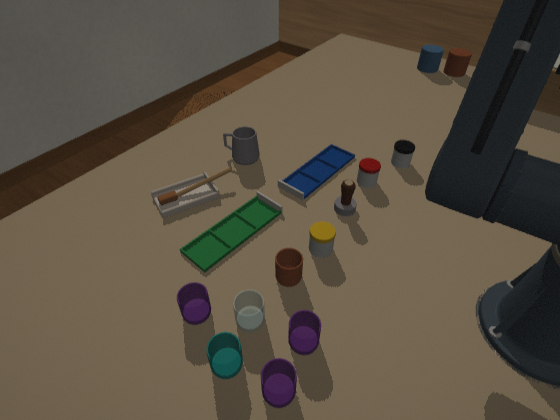

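View pics/wrist0.png

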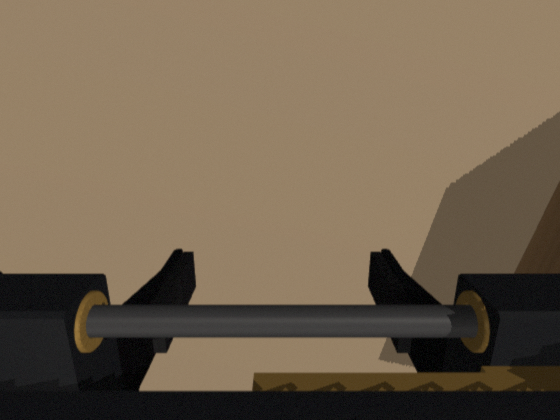

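```bash
cat > h.py <<'E'
import numpy as np, cv2
from rig import robot
def ray(c,xy,z):
    R,t,K=map(np.array,(c["R"],c["t"],c["intrinsics"]))
    C=-R.T@t; d=R.T@np.linalg.inv(K)@np.array([xy[0],xy[1],1.])
    return C+d*(z-C[2])/d[2]
def proj(c,X):
    R,t,K=map(np.array,(c["R"],c["t"],c["intrinsics"]))
    p=K@(R@np.array(X)+t); return p[:2]/p[2]
def cloud(c):
    R,t,K=map(np.array,(c["R"],c["t"],c["intrinsics"]))
    v,u=np.mgrid[0:420,0:560]; z=c["z_map"].astype(float)
    p=np.stack([(u-K[0,2])*z/K[0,0],(v-K[1,2])*z/K[1,1],z],-1)
    return (p-t)@R
H=dict(tin_red_center=.03,tin_yellow_center=.03,tin_black_center=.03,cup_glass_center=.03,cup_clay_center=.03,tamper_center=.0425,tray_blue=0,tray_green=0,spoon_rest=0,jug_center=.0425)
E
python3 - <<'E'
from h import *
for n in ["top","side"]:
    c=robot.camera(n)
    P=cloud(c)
    for l,z in H.items():
        print(n,l,[(round(d["p"],2),np.round(d["xy"]).tolist(),np.round(ray(c,d["xy"],z)[:2],4).tolist()) for d in robot.tip_of(l,n)])
    im=c["color"][:,:,::-1]
    crop=im[90:310,130:430] if n=="top" else im[110:410,150:450]
    cv2.imwrite(f"pics/{n}1.png",cv2.resize(crop,None,fx=2.6 if n=="top" else 2,fy=2.6 if n=="top" else 2,interpolation=cv2.INTER_CUBIC))
E
```

```text
top tin_red_center [(0.68, [357.0, 233.0], [0.4619, -0.1992])]
top tin_yellow_center []
top tin_black_center [(0.67, [402.0, 248.0], [0.4143, -0.3289])]
top cup_glass_center [(0.72, [185.0, 246.0], [0.4385, 0.3004]), (0.72, [157.0, 288.0], [0.3226, 0.3825]), (0.68, [191.0, 282.0], [0.3345, 0.2866]), (0.63, [151.0, 256.0], [0.4138, 0.3993]), (0.56, [166.0, 215.0], [0.5294, 0.3572]), (0.15, [236.0, 185.0], [0.6127, 0.1505])]
top cup_clay_center [(0.68, [229.0, 245.0], [0.4381, 0.1754])]
top tamper_center [(0.65, [313.0, 235.0], [0.4588, -0.0691]), (0.24, [236.0, 186.0], [0.6095, 0.1504])]
top tray_blue [(0.92, [336.0, 190.0], [0.5938, -0.1448])]
top tray_green [(0.86, [234.0, 182.0], [0.6256, 0.1594])]
top spoon_rest [(0.69, [241.0, 124.0], [0.8029, 0.1353])]
top jug_center []
side tin_red_center [(0.75, [365.0, 175.0], [0.462, -0.1792])]
side tin_yellow_center [(0.94, [318.0, 245.0], [0.429, 0.0968])]
side tin_black_center [(0.8, [404.0, 155.0], [0.4174, -0.3278])]
side cup_glass_center [(0.82, [278.0, 385.0], [0.3213, 0.3832]), (0.81, [227.0, 355.0], [0.4195, 0.3956]), (0.74, [194.0, 309.0], [0.5289, 0.3673]), (0.74, [304.0, 330.0], [0.3402, 0.28]), (0.63, [252.0, 311.0], [0.4398, 0.3072]), (0.15, [346.0, 196.0], [0.4593, -0.0778])]
side cup_clay_center [(0.92, [286.0, 268.0], [0.4478, 0.1878])]
side tamper_center [(0.84, [346.0, 196.0], [0.4556, -0.0649])]
side tray_blue [(0.92, [319.0, 170.0], [0.5895, -0.1613]), (0.28, [404.0, 156.0], [0.4295, -0.3682])]
side tray_green [(0.74, [229.0, 231.0], [0.6311, 0.1634])]
side spoon_rest [(0.85, [189.0, 197.0], [0.7944, 0.1373])]
side jug_center [(0.94, [243.0, 147.0], [0.7903, -0.071])]
```

View pics/top1.png

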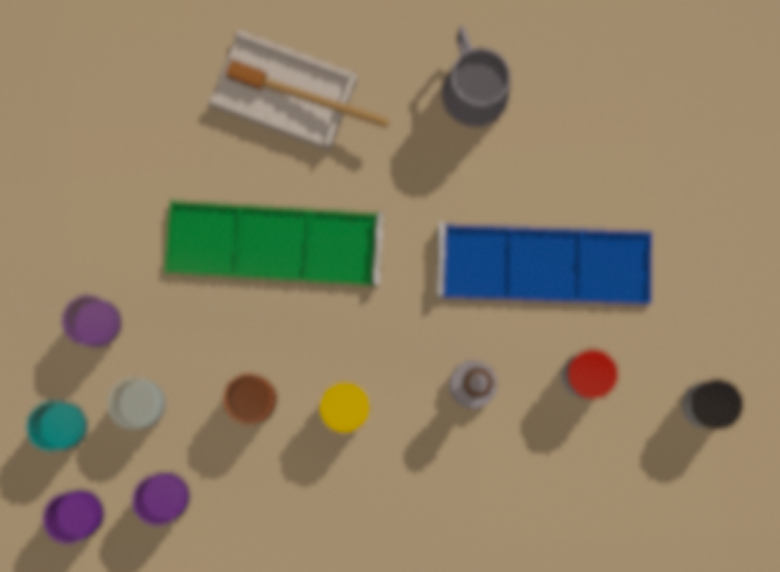

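View pics/side1.png

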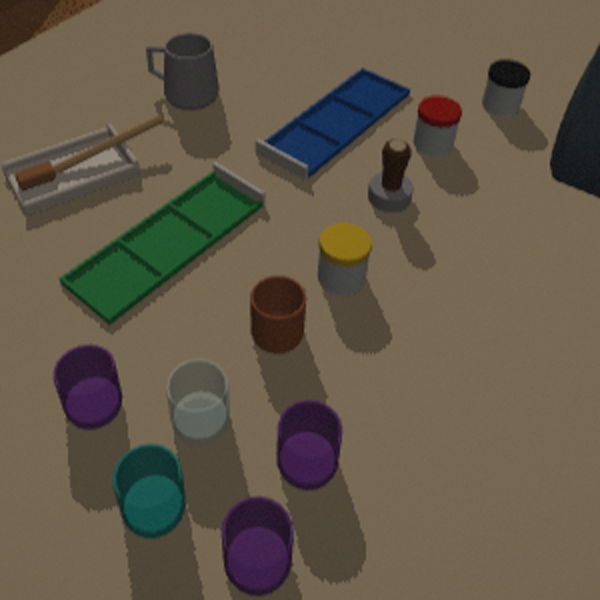

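The clear glass cup is at top px (183,245) and side px (250,310). The other four same-shaped cups are purple at top px (166,214), (158,288) and (192,282), and turquoise at (152,254). Only the one at (183,245) is colourless, and both enlarged crops confirm it. The trays' white ends face each other: blue's at column 299, green's at column 276. Next I measure positions.

```bash
cat >> h.py <<'E'
def sil(c,x,y,r,h,z0=0):
    a=np.linspace(0,2*np.pi,40,endpoint=False)
    pts=[proj(c,[x+r*np.cos(t),y+r*np.sin(t),z]) for z in (z0,z0+h) for t in a]
    m=np.zeros((420*4,560*4),np.uint8)
    cv2.fillConvexPoly(m,cv2.convexHull((np.array(pts)*4+1.5).astype(np.int32)),1)
    return m
def fit(c,mask,x,y,r,h):
    from scipy.optimize import minimize
    M=cv2.resize(mask.astype(np.uint8),None,fx=4,fy=4,interpolation=cv2.INTER_NEAREST)
    f=lambda p:1-(lambda s:(s&M).sum()/max(1,(s|M).sum()))(sil(c,p[0],p[1],r,h))
    s=minimize(f,[x,y],method="Nelder-Mead",options=dict(initial_simplex=[[x,y],[x+.01,y],[x,y+.01]],xatol=3e-4,fatol=1e-4))
    return s.x,1-s.fun
E
python3 - <<'E'
from h import *
G=dict(tin_red_center=(.462,-.19),tin_yellow_center=(.429,.09),tin_black_center=(.415,-.328),cup_glass_center=(.44,.303),cup_clay_center=(.442,.18))
for n in ["top","side"]:
    c=robot.camera(n); P=cloud(c)
    np.save(f"{n}_P.npy",P); np.save(f"{n}_c.npy",c["color"])
    for l,g in G.items():
        ds=robot.outline_of(l,n)
        ds=[d for d in ds if np.hypot(*(np.array(d["xy"])-proj(c,[*g,.03])))<22]
        for d in ds[:1]:
            p,s=fit(c,d["pixels"],*g,.028,.06)
            Q=P[d["pixels"]]; zz=Q[:,2]
            T=Q[(zz>.05)&(zz<.07)]
            print(n,l,round(d["p"],2),np.round(p,4),round(s,3),"cloud top",len(T),np.round((T[:,:2].max(0)+T[:,:2].min(0))/2,4) if len(T) else "", np.round(np.ptp(T[:,:2],axis=0),3) if len(T) else "",np.round(np.percentile(zz,[5,95]),3))
    for l in ("tray_blue","tray_green"):
        d=robot.outline_of(l,n)[0]
        Q=P[cv2.erode(d["pixels"].astype(np.uint8),np.ones((2,2)))>0]; Q=Q[(Q[:,2]>-.01)&(Q[:,2]<.03)]
        print(n,l,round(d["p"],2),cv2.minAreaRect((Q[:,:2]*1000).astype(np.float32)),np.round(np.percentile(Q[:,2],[5,50,95]),4))
    d=robot.outline_of("tamper_center",n)[0]; Q=P[d["pixels"]]
    for a,b in ((.01,.03),(.03,.05),(.05,.09)):
        T=Q[(Q[:,2]>a)&(Q[:,2]<b)]; print("tamper",a,len(T),np.round((T[:,:2].max(0)+T[:,:2].min(0))/2,4) if len(T) else "",np.round(np.ptp(T[:,:2],axis=0),3) if len(T) else "")
E
```

```text
top tin_red_center 0.83 [ 0.461  -0.1963] 0.912 cloud top 305 [ 0.4612 -0.1946] [0.052 0.055] [0.026 0.064]
top tin_yellow_center 0.58 [0.4326 0.0783] 0.942 cloud top 299 [0.4322 0.0785] [0.051 0.052] [0.055 0.064]
top tin_black_center 0.86 [ 0.4229 -0.3306] 0.912 cloud top 310 [ 0.4247 -0.3308] [0.054 0.056] [-0.002  0.063]
top cup_glass_center 0.88 [0.4443 0.3098] 0.87 cloud top 77 [0.4443 0.307 ] [0.051 0.054] [0.007 0.062]
top cup_clay_center 0.86 [0.4461 0.1829] 0.871 cloud top 59 [0.4464 0.1821] [0.051 0.054] [0.001 0.061]
top tray_blue 0.96 ((589.9158325195312, -157.786865234375), (249.8983154296875, 86.38544464111328), 85.82089233398438) [-0.0011  0.0043  0.012 ]
top tray_green 0.82 ((620.8272705078125, 154.13905334472656), (242.46221923828125, 83.65677642822266), 85.32835388183594) [-0.0005  0.0046  0.0119]
tamper 0.01 182 [ 0.4561 -0.066 ] [0.05 0.05]
tamper 0.03 0  
tamper 0.05 71 [ 0.4544 -0.0669] [0.031 0.031]
side tin_red_center 0.94 [ 0.4631 -0.1956] 0.941 cloud top 278 [ 0.4612 -0.1945] [0.054 0.059] [0.003 0.062]
side tin_yellow_center 0.72 [0.4332 0.0772] 0.878 cloud top 426 [0.4316 0.0822] [0.054 0.052] [0.009 0.063]
side tin_black_center 0.81 [ 0.4243 -0.3331] 0.918 cloud top 243 [ 0.4241 -0.3298] [0.055 0.059] [0.007 0.063]
side cup_glass_center 0.68 [0.4441 0.3087] 0.948 cloud top 318 [0.4431 0.3105] [0.055 0.055] [0.01  0.061]
side cup_clay_center 0.93 [0.4466 0.1831] 0.956 cloud top 274 [0.445  0.1849] [0.057 0.056] [0.006 0.061]
side tray_blue 0.73 ((589.1072387695312, -151.91461181640625), (248.9693145751953, 84.34454345703125), 86.6233139038086) [0.0032 0.0059 0.0168]
side tray_green 0.69 ((621.3114013671875, 156.94508361816406), (247.15921020507812, 84.1008071899414), 85.26461029052734) [0.0035 0.0057 0.0122]
tamper 0.01 260 [ 0.4542 -0.0637] [0.053 0.052]
tamper 0.03 60 [ 0.4545 -0.0595] [0.025 0.017]
tamper 0.05 168 [ 0.454  -0.0593] [0.031 0.023]
```

Run:
```python
from h import *
from scipy.optimize import minimize
cs={n:robot.camera(n) for n in ("top","side")}
def model(c,p,a):
    s,co=np.sin(a),np.cos(a)
    pts=[]
    for z in (0,.01):
        for lx in (-.042,.042):
            for ly in (-.122,.118):
                pts.append(proj(c,[p[0]+co*lx-s*ly,p[1]+s*lx+co*ly,z]))
    m=np.zeros((1680,2240),np.uint8); cv2.fillConvexPoly(m,cv2.convexHull((np.array(pts)*4+1.5).astype(np.int32)),1); return m
for name,g,ch in (("blue",[.590,-.155,-.07],2),("green",[.621,.155,np.pi-.08],1)):
  for n,c in cs.items():
    im=c["color"].astype(int); o=[k for k in range(3) if k!=ch]
    if ch==2: M=(im[...,2]>im[...,0]*1.6)&(im[...,2]>im[...,1]*1.15)&(im[...,2]>40)
    else: M=(im[...,1]>im[...,0]*1.6)&(im[...,1]>im[...,2]*1.4)&(im[...,1]>40)
    uv=proj(c,[g[0],g[1],0]); yy,xx=np.mgrid[0:420,0:560]
    M&=(abs(xx-uv[0])<75)&(abs(yy-uv[1])<60)
    nl,lab,st,_=cv2.connectedComponentsWithStats(M.astype(np.uint8)); M=(lab==1+np.argmax(st[1:,4])).astype(np.uint8)
    M=cv2.morphologyEx(M,cv2.MORPH_CLOSE,np.ones((5,5)))
    M4=cv2.resize(M,None,fx=4,fy=4,interpolation=cv2.INTER_NEAREST)
    f=lambda p:1-(lambda s:(s&M4).sum()/(s|M4).sum())(model(c,p[:2],p[2]))
    s=minimize(f,g,method="Nelder-Mead",options=dict(initial_simplex=[g,[g[0]+.01,g[1],g[2]],[g[0],g[1]+.01,g[2]],[g[0],g[1],g[2]+.06]],xatol=2e-4,fatol=1e-5,maxiter=300))
    p=s.x; print(name,n,np.round(p,4),1-s.fun)
    for ly in (.08,0,-.08): print("   ",ly,np.round([p[0]-np.sin(p[2])*ly,p[1]+np.cos(p[2])*ly],4))
```

```text
blue top [ 0.5878 -0.1565 -0.0492] 0.9113071806705579
    0.08 [ 0.5917 -0.0766]
    0 [ 0.5878 -0.1565]
    -0.08 [ 0.5839 -0.2364]
blue side [ 0.5899 -0.1689 -0.0582] 0.8826354808395114
    0.08 [ 0.5945 -0.089 ]
    0 [ 0.5899 -0.1689]
    -0.08 [ 0.5852 -0.2487]
green top [0.6213 0.1579 3.0534] 0.9087958455047063
    0.08 [0.6142 0.0782]
    0 [0.6213 0.1579]
    -0.08 [0.6283 0.2376]
green side [0.6235 0.157  3.059 ] 0.9498862897985705
    0.08 [0.6169 0.0773]
    0 [0.6235 0.157 ]
    -0.08 [0.6301 0.2367]
```

Run:
```python
from h import *
out=[]
for n in ("top","side"):
    c=robot.camera(n)
    R,t,K=c["R"],c["t"],c["intrinsics"]
    # ortho: x from .52..67, y from -.31..  .31 ; 2.5px per mm -> 1.25
    s=1.25
    W,Hh=int(620*s),int(190*s)
    v,u=np.mgrid[0:Hh,0:W]
    X=.70-v/s/1000; Y=.31-u/s/1000
    P=np.stack([X,Y,np.full_like(X,.010)],-1)@np.array(R).T+t
    p=P@np.array(K).T; m=(p[...,:2]/p[...,2:]).astype(np.float32)
    im=cv2.remap(c["color"][:,:,::-1].copy(),m[...,0],m[...,1],cv2.INTER_CUBIC)
    im=np.clip(im*1.6,0,255).astype(np.uint8)
    for k in range(-3,4):
        cv2.line(im,(int((.31-k*.1)*1000*s),0),(int((.31-k*.1)*1000*s),8),(255,255,255),1)
    for k in (.55,.6,.65): cv2.line(im,(0,int((.70-k)*1000*s)),(8,int((.70-k)*1000*s)),(255,255,255),1)
    out.append(im)
cv2.imwrite("pics/ortho.png",np.vstack(out))
```

```text
(no output)
```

View pics/ortho.png

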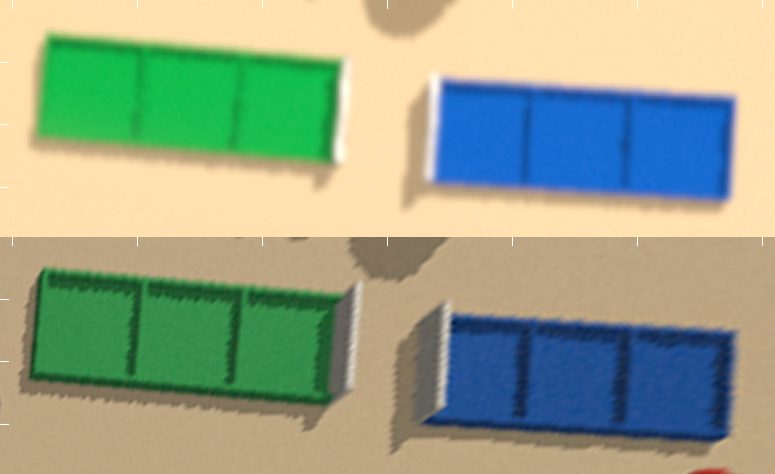

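Blue tray centre is about (0.589, -0.1545), yaw -0.06. Green is about (0.622, 0.157), yaw π-0.083. The blue side-camera fit was skewed because the white wall hides part of the tray, so I used the dividers and end walls in the ortho picture instead. First move: above the red tin.

Emit:
send_rows:
  deltas:
    - {"tx": 40.2, "ty": -32.5, "tz": 6, "rz": -1.331}
    - {"tx": 40.2, "ty": -32.5, "tz": 6, "rz": -1.331}
    - {"tx": 40.2, "ty": -32.5, "tz": 6, "rz": -1.331}
    - {"tx": 40.2, "ty": -32.5, "tz": 6, "rz": -1.331}
    - {"tx": 40.2, "ty": -32.5, "tz": 6, "rz": -1.331}
  claw: 8.7
  squeeze: 20

```text
schema error: expected keys tx, ty, tz, rx, ry, rz
```

```bash
cat >> h.py <<'E'
def go(x,y,z,phi=np.pi/2):
    from scipy.spatial.transform import Rotation as Ro
    o=robot.get_obs(); r=Ro.from_quat(o["tool_rot"]); p=np.array(o["position"])
    d=r.inv().apply(np.array([x,y,z])-p)*100
    c,s=np.cos(phi),np.sin(phi)
    T=Ro.from_matrix(np.array([[c,s,0],[s,-c,0],[0,0,-1]]))
    w=(r.inv()*T).as_rotvec()
    print("t",round(o["time"],2),"pos",np.round(p,4),"d cm",np.round(d,2),"rot",np.round(w,3),"F",np.round(o["ft_force"],1),"w",round(o["grip_width"],4),"q",np.round(o["q"],2),"rows>=",round(max(np.linalg.norm(d)/4.17,np.linalg.norm(w)/.125),1))
E
python3 -c "
from h import *
go(.462,-.1955,.16)"
```

```text
t 2.35 pos [ 0.1485 -0.6071  0.2226] d cm [ 40.23 -32.54   6.26] rot [ 0.    -0.    -1.331] F [ 0.5  0.  -0.6] w 0.0871 q [-1.51  0.53  1.43  0.    1.18 -0.18] rows>= 12.5
```

Emit:
send_rows:
  deltas:
    - {"tx": 40.2, "ty": -32.5, "tz": 6, "rx": 0, "ry": 0, "rz": -1.331}
    - {"tx": 40.2, "ty": -32.5, "tz": 6, "rx": 0, "ry": 0, "rz": -1.331}
    - {"tx": 40.2, "ty": -32.5, "tz": 6, "rx": 0, "ry": 0, "rz": -1.331}
    - {"tx": 40.2, "ty": -32.5, "tz": 6, "rx": 0, "ry": 0, "rz": -1.331}
    - {"tx": 40.2, "ty": -32.5, "tz": 6, "rx": 0, "ry": 0, "rz": -1.331}
  claw: 8.7
  squeeze: 20

```text
time: 2.77
position: [0.2746, -0.441, 0.1985]
tool_rot: [0.907, 0.421, 0.0, 0.0]
ft_force: [0.5, -0.6, -0.0]
grip_width: 0.0872
```

```bash
python3 -c "
from h import *
go(.462,-.1955,.16)"
```

```text
t 2.77 pos [ 0.2746 -0.441   0.1985] d cm [30.85 -1.51  3.84] rot [ 0.     0.    -0.701] F [ 0.5 -0.6 -0. ] w 0.0872 q [-1.23  0.42  1.72  0.    1.   -0.53] rows>= 7.5
```

Emit:
send_rows:
  deltas:
    - {"tx": 30.8, "ty": -1.5, "tz": 3.8, "rx": 0, "ry": 0, "rz": -0.7}
    - {"tx": 30.8, "ty": -1.5, "tz": 3.8, "rx": 0, "ry": 0, "rz": -0.7}
    - {"tx": 30.8, "ty": -1.5, "tz": 3.8, "rx": 0, "ry": 0, "rz": -0.7}
    - {"tx": 30.8, "ty": -1.5, "tz": 3.8, "rx": 0, "ry": 0, "rz": -0.7}
    - {"tx": 30.8, "ty": -1.5, "tz": 3.8, "rx": 0, "ry": 0, "rz": -0.7}

```text
time: 3.18
position: [0.4013, -0.2773, 0.1731]
tool_rot: [0.733, 0.68, 0.0, 0.0]
ft_force: [0.7, -1.3, 1.1]
grip_width: 0.0871
```

```bash
python3 -c "
from h import *
go(.462,-.1955,.16)"
```

```text
t 3.18 pos [ 0.4013 -0.2773  0.1731] d cm [8.61 5.44 1.31] rot [ 0.001  0.001 -0.075] F [ 0.7 -1.3  1.1] w 0.0871 q [-0.83  0.42  1.82  0.    0.9  -0.76] rows>= 2.5
```

Emit:
send_rows:
  deltas:
    - {"tx": 8.6, "ty": 5.4, "tz": 1.3, "rx": 0, "ry": 0, "rz": -0.075}
    - {"tx": 8.6, "ty": 5.4, "tz": 1.3, "rx": 0, "ry": 0, "rz": -0.075}
    - {"tx": 8.6, "ty": 5.4, "tz": 1.3, "rx": 0, "ry": 0, "rz": -0.075}
    - {"tx": 8.6, "ty": 5.4, "tz": 1.3, "rx": 0, "ry": 0, "rz": -0.075}

```text
time: 3.52
position: [0.4627, -0.1939, 0.1597]
tool_rot: [0.707, 0.707, 0.0, -0.0]
ft_force: [-0.0, 0.2, -0.4]
grip_width: 0.0869
```

```bash
python3 -c "
from h import *
go(.462,-.1955,.018)
c=robot.camera('wrist'); cv2.imwrite('pics/w1.png',c['color'][:,:,::-1])"
```

```text
t 3.52 pos [ 0.4627 -0.1939  0.1597] d cm [-0.18 -0.07 14.17] rot [ 0.    -0.001 -0.001] F [-0.   0.2 -0.4] w 0.0869 q [-0.62  0.46  1.8   0.    0.88 -0.62] rows>= 3.4
```

View pics/w1.png

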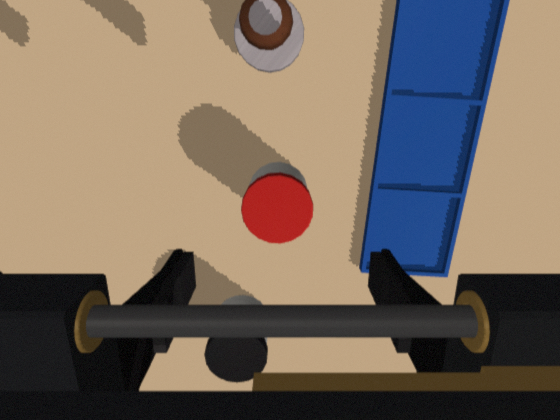

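The wrist view shows the red lid at px (277,208), centred between the fingers. The tamper is at (268,15) and the blue tray on the right. I check these against wrist depth.

```bash
cat >> h.py <<'E'
def wrist():
    from scipy.spatial.transform import Rotation as Ro
    o=robot.get_obs(); c=robot.camera("wrist")
    K=np.array(c["intrinsics"]); v,u=np.mgrid[0:420,0:560]; z=c["z_map"].astype(float)
    p=np.stack([(u-K[0,2])*z/K[0,0],(v-K[1,2])*z/K[1,1],z],-1)
    T=np.array(c["tool_from_camera"]); p=p@T[:3,:3].T+T[:3,3]
    p=p@Ro.from_quat(o["tool_rot"]).as_matrix().T+o["position"]
    return c,p
def circ(p,m):
    q=p[m][:,:2].astype(np.float32)*1000
    return cv2.minEnclosingCircle(q)
E
python3 -c "
from h import *
c,p=wrist(); im=c['color'].astype(int); r,g,b=im[...,0],im[...,1],im[...,2]
ok=c['z_map']>0
m=ok&(r>2.5*g)&(r>2.5*b)&(r>100)&(p[...,2]>.05)&(p[...,2]<.075)
print('red',circ(p,m),np.median(p[m][:,2]))
mb=ok&(b>1.5*r)&(b>60)&(p[...,2]>-.01)
q=p[mb]; print('blue z',np.percentile(q[:,2],[5,50,95]))
t=q[(q[:,2]>.007)]; print('blue walls',len(t),t.min(0),t.max(0)); print(cv2.minAreaRect(q[:,:2].astype(np.float32)*1000))
# far end row: points in slot
for y in (-.20,-.22,-.25,-.26): 
    s=q[abs(q[:,1]-y)<.003]; print(y,s[:,0].min(),s[:,0].max())
print('ymin',q[:,1].min())
w=ok&(p[...,2]>.012)&(p[...,2]<.03)&(abs(p[...,0]-.456)<.04)&(abs(p[...,1]+.066)<.04)
print('tamper',circ(p,w))
"
```

```text
red ((459.6347961425781, -195.44869995117188), 27.437606811523438) 0.05957788078817601
blue z [0.00248836 0.00385037 0.00991736]
blue walls 4300 [ 0.50565689 -0.27923166  0.00700322] [ 0.63776483 -0.04430679  0.18439296]
((569.4478149414062, -157.74900817871094), (236.99456787109375, 123.63960266113281), 86.3995132446289)
-0.2 0.5436305694245058 0.6275590143840517
-0.22 0.5420992147664642 0.6267003052092059
-0.25 0.5406487135448523 0.6252908575917535
-0.26 0.5400428145579553 0.624499987427213
ymin -0.27923166056758764
tamper ((453.2895812988281, -67.06594848632812), 26.885391235351562)
```

Emit:
send_rows:
  deltas:
    - {"tx": -0.2, "ty": -0.2, "tz": 4, "rx": 0, "ry": 0, "rz": 0}
    - {"tx": -0.2, "ty": -0.2, "tz": 8, "rx": 0, "ry": 0, "rz": 0}
    - {"tx": -0.2, "ty": -0.2, "tz": 12, "rx": 0, "ry": 0, "rz": 0}
    - {"tx": -0.2, "ty": -0.2, "tz": 14.2, "rx": 0, "ry": 0, "rz": 0}
    - {"tx": -0.2, "ty": -0.2, "tz": 14.2, "rx": 0, "ry": 0, "rz": 0}

```text
time: 4.03
position: [0.4559, -0.1995, 0.0143]
tool_rot: [0.71, 0.704, -0.001, -0.004]
ft_force: [0.3, 1.0, -1.1]
grip_width: 0.0873
```

Emit:
send_rows:
  deltas:
    - {"tx": 0, "ty": 0, "tz": 0, "rx": 0, "ry": 0, "rz": 0}
    - {"tx": 0, "ty": 0, "tz": 0, "rx": 0, "ry": 0, "rz": 0}
    - {"tx": 0, "ty": 0, "tz": 0, "rx": 0, "ry": 0, "rz": 0}
    - {"tx": 0, "ty": 0, "tz": 0, "rx": 0, "ry": 0, "rz": 0}
    - {"tx": 0, "ty": 0, "tz": 0, "rx": 0, "ry": 0, "rz": 0}
  claw: 4.8
  squeeze: 20

```text
time: 4.45
position: [0.4598, -0.2001, 0.0196]
tool_rot: [0.709, 0.705, 0.0, 0.002]
ft_force: [0.9, -0.6, 0.1]
grip_width: 0.0614
```

```bash
python3 -c "
from h import *
go(.593,-.075,.14)"
```

```text
t 4.45 pos [ 0.4598 -0.2001  0.0196] d cm [ 12.57  13.27 -12.03] rot [ 0.003  0.002 -0.006] F [ 0.9 -0.6  0.1] w 0.0614 q [-0.63  0.71  1.89 -0.    0.54 -0.63] rows>= 5.2
```

Emit:
send_rows:
  deltas:
    - {"tx": 0, "ty": 0, "tz": 0, "rx": 0, "ry": 0, "rz": 0}
    - {"tx": 0, "ty": 0, "tz": 0, "rx": 0, "ry": 0, "rz": 0}
    - {"tx": 0, "ty": 0, "tz": 0, "rx": 0, "ry": 0, "rz": 0}

```text
time: 4.7
position: [0.4596, -0.1998, 0.0192]
tool_rot: [0.709, 0.705, 0.0, 0.001]
ft_force: [-1.4, -0.7, 7.1]
grip_width: 0.0551
```

```bash
python3 -c "
from h import *
go(.593,-.075,.14)"
```

```text
t 4.7 pos [ 0.4596 -0.1998  0.0192] d cm [ 12.54  13.29 -12.08] rot [ 0.002  0.001 -0.006] F [-1.4 -0.7  7.1] w 0.0551 q [-0.63  0.71  1.89 -0.    0.54 -0.63] rows>= 5.3
```

Emit:
send_rows:
  deltas:
    - {"tx": 0, "ty": 0, "tz": -3, "rx": 0, "ry": 0, "rz": 0}
    - {"tx": 0, "ty": 0, "tz": -7, "rx": 0, "ry": 0, "rz": 0}
    - {"tx": 2, "ty": 2, "tz": -11, "rx": 0, "ry": 0, "rz": 0}
    - {"tx": 5, "ty": 5, "tz": -12, "rx": 0, "ry": 0, "rz": 0}

```text
time: 5.03
position: [0.5047, -0.157, 0.1397]
tool_rot: [0.711, 0.703, 0.0, 0.003]
ft_force: [1.0, -1.3, -0.1]
grip_width: 0.0549
```

```bash
python3 -c "
from h import *
go(.593,-.079,.1)"
```

```text
t 5.03 pos [ 0.5047 -0.157   0.1397] d cm [7.91 8.73 3.98] rot [ 0.004  0.004 -0.01 ] F [ 1.  -1.3 -0.1] w 0.0549 q [-0.51  0.52  1.76 -0.    0.86 -0.5 ] rows>= 3.0
```

Emit:
send_rows:
  deltas:
    - {"tx": 7.3, "ty": 8.3, "tz": 4, "rx": 0, "ry": 0, "rz": -0.008}
    - {"tx": 7.3, "ty": 8.3, "tz": 4, "rx": 0, "ry": 0, "rz": -0.008}
    - {"tx": 7.3, "ty": 8.3, "tz": 4, "rx": 0, "ry": 0, "rz": -0.008}
    - {"tx": 7.3, "ty": 8.3, "tz": 4, "rx": 0, "ry": 0, "rz": -0.008}
    - {"tx": 7.3, "ty": 8.3, "tz": 4, "rx": 0, "ry": 0, "rz": -0.008}

```text
time: 5.45
position: [0.5876, -0.0805, 0.0946]
tool_rot: [0.705, 0.709, -0.001, -0.001]
ft_force: [0.1, -0.1, -1.7]
grip_width: 0.0546
```

```bash
python3 -c "
from h import *
go(.593,-.079,.1)
c,p=wrist(); cv2.imwrite('pics/w2.png',c['color'][:,:,::-1]); im=c['color'].astype(int); r,g,b=im[...,0],im[...,1],im[...,2]
m=(r>2.5*g)&(r>2.5*b)&(r>80)&(p[...,2]>.05)
if m.sum(): print('red',circ(p,m),np.median(p[m][:,2]))
go(.593,-.079,.1)
"
```

```text
t 5.45 pos [ 0.5876 -0.0805  0.0946] d cm [ 0.15  0.54 -0.54] rot [-0.002 -0.     0.006] F [ 0.1 -0.1 -1.7] w 0.0546 q [-0.32  0.66  1.62 -0.    0.87 -0.33] rows>= 0.2
red ((589.1610717773438, -50.163108825683594), 54.07112121582031) 0.13493440691019964
t 5.5 pos [ 0.5867 -0.0815  0.095 ] d cm [ 0.25  0.63 -0.5 ] rot [-0.002 -0.     0.004] F [ 0.2  1.2 -1.3] w 0.055 q [-0.33  0.65  1.62 -0.    0.87 -0.33] rows>= 0.2
```

View pics/w2.png

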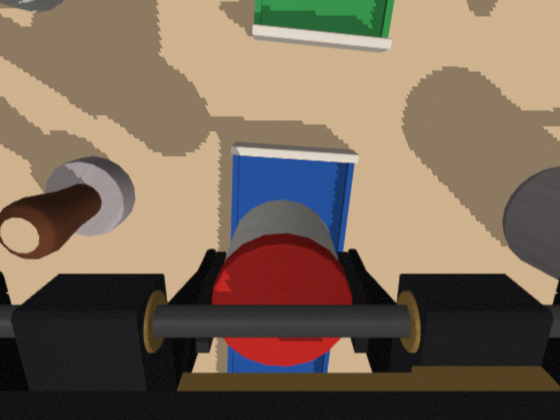

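```bash
cat >> h.py <<'E'
def held(colorfn,lo,hi):
    "circle of points in TCP frame (world aligned) whose z rel to TCP in [lo,hi]"
    c,p=wrist(); o=robot.get_obs(); im=c['color'].astype(int)
    q=p-np.array(o['position'])
    m=colorfn(im[...,0],im[...,1],im[...,2])&(q[...,2]>lo)&(q[...,2]<hi)&(np.hypot(q[...,0],q[...,1])<.045)
    P=q[m]
    print('held n',m.sum(),'x',np.round(np.percentile(P[:,0],[1,99]),4),'y',np.round(np.percentile(P[:,1],[1,99]),4),'z',np.round(np.median(P[:,2]),4))
    return c,p
E
python3 -c "
from h import *
held(lambda r,g,b:(r>2.5*g)&(r>2.5*b)&(r>80),.03,.06)
go(.593,-.079,.1)
"
```

```text
held n 9622 x [-0.0241  0.0253] y [-0.0203  0.0324] z 0.04
t 5.55 pos [ 0.5865 -0.0823  0.0954] d cm [ 0.33  0.65 -0.47] rot [-0.002 -0.     0.003] F [-0.1 -0.6 -0.7] w 0.0546 q [-0.33  0.65  1.62 -0.    0.87 -0.33] rows>= 0.2
```

Emit:
send_rows:
  deltas:
    - {"tx": 0.3, "ty": 0.6, "tz": 2.5, "rx": 0, "ry": 0, "rz": 0}
    - {"tx": 0.3, "ty": 0.6, "tz": 4.5, "rx": 0, "ry": 0, "rz": 0}
    - {"tx": 0.3, "ty": 0.6, "tz": 4.5, "rx": 0, "ry": 0, "rz": 0}
    - {"tx": 0.3, "ty": 0.6, "tz": 4.5, "rx": 0, "ry": 0, "rz": 0}

```text
time: 5.88
position: [0.5918, -0.0801, 0.0502]
tool_rot: [0.707, 0.707, -0.001, -0.001]
ft_force: [0.3, -0.9, -1.2]
grip_width: 0.0544
```

```bash
python3 -c "
from h import *
go(.593,-.079,.025)
"
```

```text
t 5.88 pos [ 0.5918 -0.0801  0.0502] d cm [0.11 0.13 2.52] rot [-0.003 -0.001  0.   ] F [ 0.3 -0.9 -1.2] w 0.0544 q [-0.32  0.73  1.63 -0.    0.79 -0.32] rows>= 0.6
```

Emit:
send_rows:
  deltas:
    - {"tx": 0.1, "ty": 0.1, "tz": 1.2, "rx": 0, "ry": 0, "rz": 0}
    - {"tx": 0.1, "ty": 0.1, "tz": 2.2, "rx": 0, "ry": 0, "rz": 0}
    - {"tx": 0.1, "ty": 0.1, "tz": 2.5, "rx": 0, "ry": 0, "rz": 0}
    - {"tx": 0.1, "ty": 0.1, "tz": 2.5, "rx": 0, "ry": 0, "rz": 0}
    - {"tx": 0.1, "ty": 0.1, "tz": 2.5, "rx": 0, "ry": 0, "rz": 0}

```text
time: 6.3
position: [0.5944, -0.0783, 0.0255]
tool_rot: [0.706, 0.708, -0.0, -0.0]
ft_force: [0.4, 0.3, -1.2]
grip_width: 0.0548
```

```bash
python3 -c "
from h import *
go(.593,-.079,.025)
"
```

```text
t 6.3 pos [ 0.5944 -0.0783  0.0255] d cm [-0.07 -0.14  0.05] rot [-0.    -0.     0.002] F [ 0.4  0.3 -1.2] w 0.0548 q [-0.32  0.77  1.63 -0.    0.74 -0.32] rows>= 0.0
```

Emit:
send_rows:
  deltas:
    - {"tx": 0, "ty": -0.1, "tz": 0.15, "rx": 0, "ry": 0, "rz": 0}
    - {"tx": 0, "ty": -0.1, "tz": 0.15, "rx": 0, "ry": 0, "rz": 0}

```text
time: 6.47
position: [0.5935, -0.0783, 0.0242]
tool_rot: [0.706, 0.708, 0.0, 0.0]
ft_force: [-0.9, -0.3, -1.5]
grip_width: 0.0552
```

Emit:
send_rows:
  deltas:
    - {"tx": 0, "ty": 0, "tz": 0, "rx": 0, "ry": 0, "rz": 0}
    - {"tx": 0, "ty": 0, "tz": 0, "rx": 0, "ry": 0, "rz": 0}
    - {"tx": 0, "ty": 0, "tz": 0, "rx": 0, "ry": 0, "rz": 0}
    - {"tx": 0, "ty": 0, "tz": 0, "rx": 0, "ry": 0, "rz": 0}
  claw: 8.5

```text
time: 6.8
position: [0.5938, -0.0784, 0.0244]
tool_rot: [0.706, 0.708, 0.0, 0.0]
ft_force: [-0.6, 0.1, 0.1]
grip_width: 0.0743
```

```bash
python3 -c "
from h import *
go(.4533,-.067,.14)
"
```

```text
t 6.8 pos [ 0.5938 -0.0784  0.0244] d cm [  1.16 -14.04 -11.57] rot [0.001 0.    0.002] F [-0.6  0.1  0.1] w 0.0743 q [-0.32  0.77  1.63 -0.    0.74 -0.32] rows>= 4.4
```

Emit:
send_rows:
  deltas:
    - {"tx": 0, "ty": 0, "tz": -4, "rx": 0, "ry": 0, "rz": 0}
    - {"tx": 0, "ty": 0, "tz": -8, "rx": 0, "ry": 0, "rz": 0}
    - {"tx": 0, "ty": 0, "tz": -11.5, "rx": 0, "ry": 0, "rz": 0}
    - {"tx": 0, "ty": 0, "tz": -13, "rx": 0, "ry": 0, "rz": 0}

```text
time: 7.13
position: [0.5962, -0.079, 0.1589]
tool_rot: [0.706, 0.708, 0.002, 0.004]
ft_force: [0.7, 0.3, 0.4]
grip_width: 0.085
```

Emit:
send_rows:
  deltas:
    - {"tx": 1.2, "ty": -4, "tz": 0, "rx": 0, "ry": 0, "rz": 0}
    - {"tx": 1.2, "ty": -8, "tz": 0, "rx": 0, "ry": 0, "rz": 0}
    - {"tx": 1.2, "ty": -12, "tz": 0, "rx": 0, "ry": 0, "rz": 0}
    - {"tx": 1.2, "ty": -14, "tz": 0, "rx": 0, "ry": 0, "rz": 0}
    - {"tx": 1.2, "ty": -14, "tz": 0, "rx": 0, "ry": 0, "rz": 0}
  claw: 6.5

```text
time: 7.55
position: [0.4472, -0.0647, 0.1539]
tool_rot: [0.707, 0.708, -0.002, -0.003]
ft_force: [-0.9, 1.0, 0.3]
grip_width: 0.0663
```

Emit:
send_rows:
  deltas:
    - {"tx": 0, "ty": 0, "tz": 0, "rx": 0, "ry": 0, "rz": 0}
    - {"tx": 0, "ty": 0, "tz": 0, "rx": 0, "ry": 0, "rz": 0}
    - {"tx": 0, "ty": 0, "tz": 0, "rx": 0, "ry": 0, "rz": 0}

```text
time: 7.8
position: [0.4558, -0.0673, 0.1544]
tool_rot: [0.706, 0.708, 0.001, 0.001]
ft_force: [0.2, -0.4, 0.2]
grip_width: 0.0654
```

```bash
python3 -c "
from h import *
go(.4533,-.067,.023)
c,p=wrist(); cv2.imwrite('pics/w3.png',c['color'][:,:,::-1])
ok=c['z_map']>0
for a,b in ((.012,.03),(.03,.05),(.05,.07),(.07,.095)):
  w=ok&(p[...,2]>a)&(p[...,2]<b)&(abs(p[...,0]-.4535)<.03)&(abs(p[...,1]+.066)<.04)
  if w.sum()>5: print('tamper',a,w.sum(),circ(p,w))
go(.4533,-.067,.023)
"
```

```text
t 7.8 pos [ 0.4558 -0.0673  0.1544] d cm [ 0.04 -0.28 13.14] rot [0.003 0.001 0.002] F [ 0.2 -0.4  0.2] w 0.0654 q [-0.39  0.42  1.91  0.    0.81 -0.39] rows>= 3.2
tamper 0.012 2078 ((453.447998046875, -66.47411346435547), 26.84336280822754)
tamper 0.03 122 ((453.4949645996094, -61.05876922607422), 11.467324256896973)
tamper 0.05 74 ((452.03045654296875, -56.567176818847656), 11.513529777526855)
tamper 0.07 1146 ((453.35882568359375, -65.91094970703125), 16.522005081176758)
t 7.85 pos [ 0.4555 -0.0672  0.1542] d cm [ 0.03 -0.24 13.12] rot [0.002 0.001 0.002] F [-0.3 -1.3  0.2] w 0.0649 q [-0.39  0.42  1.91  0.    0.81 -0.39] rows>= 3.1
```

View pics/w3.png

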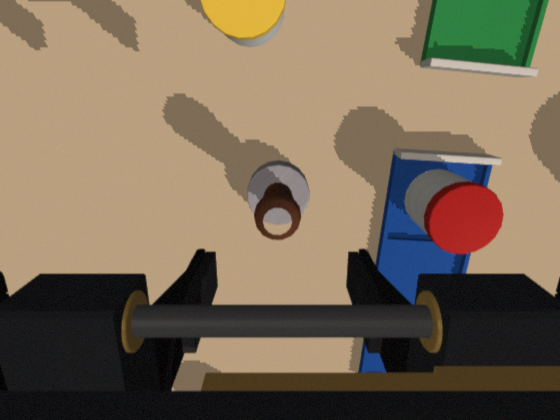

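Red tin is in the blue compartment beside the white end (px (455,215)). The tamper is at px (278,195)–(278,220), about 2 mm off centre. Descending with the tips just above the foot.

Emit:
send_rows:
  deltas:
    - {"tx": 0.1, "ty": -0.2, "tz": 4, "rx": 0, "ry": 0, "rz": 0}
    - {"tx": 0.1, "ty": -0.2, "tz": 8, "rx": 0, "ry": 0, "rz": 0}
    - {"tx": 0.1, "ty": -0.2, "tz": 10, "rx": 0, "ry": 0, "rz": 0}
    - {"tx": 0.1, "ty": -0.2, "tz": 11, "rx": 0, "ry": 0, "rz": 0}
    - {"tx": 0.1, "ty": -0.2, "tz": 11, "rx": 0, "ry": 0, "rz": 0}

```text
time: 8.27
position: [0.4512, -0.0653, 0.0414]
tool_rot: [0.706, 0.708, -0.001, -0.002]
ft_force: [-0.6, -0.3, 0.7]
grip_width: 0.0649
```

```bash
python3 -c "
from h import *
go(.4534,-.0663,.0265)
"
```

```text
t 8.27 pos [ 0.4512 -0.0653  0.0414] d cm [-0.1   0.22  1.49] rot [-0.004 -0.002  0.002] F [-0.6 -0.3  0.7] w 0.0649 q [-0.39  0.64  1.99  0.    0.51 -0.39] rows>= 0.4
```

Emit:
send_rows:
  deltas:
    - {"tx": 0, "ty": 0, "tz": 0.8, "rx": 0, "ry": 0, "rz": 0}
    - {"tx": 0, "ty": 0, "tz": 1.6, "rx": 0, "ry": 0, "rz": 0}
    - {"tx": 0, "ty": 0, "tz": 1.6, "rx": 0, "ry": 0, "rz": 0}
    - {"tx": 0, "ty": 0, "tz": 1.6, "rx": 0, "ry": 0, "rz": 0}

```text
time: 8.6
position: [0.4519, -0.0657, 0.0282]
tool_rot: [0.706, 0.708, 0.0, 0.0]
ft_force: [-0.8, -0.6, -0.1]
grip_width: 0.0647
```

```bash
python3 -c "
from h import *
go(.4534,-.0663,.0265)
"
```

```text
t 8.6 pos [ 0.4519 -0.0657  0.0282] d cm [-0.06  0.15  0.17] rot [0.    0.    0.002] F [-0.8 -0.6 -0.1] w 0.0647 q [-0.39  0.67  2.    0.    0.47 -0.39] rows>= 0.1
```

Close on the handle.

Emit:
send_rows:
  deltas:
    - {"tx": 0, "ty": 0.1, "tz": 0.15, "rx": 0, "ry": 0, "rz": 0}
    - {"tx": 0, "ty": 0.1, "tz": 0.15, "rx": 0, "ry": 0, "rz": 0}
    - {"tx": 0, "ty": 0.1, "tz": 0.15, "rx": 0, "ry": 0, "rz": 0}
    - {"tx": 0, "ty": 0.1, "tz": 0.15, "rx": 0, "ry": 0, "rz": 0}
    - {"tx": 0, "ty": 0.1, "tz": 0.15, "rx": 0, "ry": 0, "rz": 0}
  claw: 1.8
  squeeze: 30

```text
time: 9.02
position: [0.4527, -0.0656, 0.0269]
tool_rot: [0.706, 0.708, 0.0, 0.0]
ft_force: [-0.2, 0.1, 0.9]
grip_width: 0.0395
```

Emit:
send_rows:
  deltas:
    - {"tx": 0, "ty": 0, "tz": 0, "rx": 0, "ry": 0, "rz": 0}
    - {"tx": 0, "ty": 0, "tz": 0, "rx": 0, "ry": 0, "rz": 0}
    - {"tx": 0, "ty": 0, "tz": 0, "rx": 0, "ry": 0, "rz": 0}
    - {"tx": 0, "ty": 0, "tz": 0, "rx": 0, "ry": 0, "rz": 0}
    - {"tx": 0, "ty": 0, "tz": 0, "rx": 0, "ry": 0, "rz": 0}

```text
time: 9.43
position: [0.4529, -0.0657, 0.0267]
tool_rot: [0.706, 0.708, 0.0, 0.0]
ft_force: [0.2, 1.5, 3.0]
grip_width: 0.0322
```

```bash
python3 -c "
from h import *
go(.4534,-.0663,.0265)
"
```

```text
t 9.43 pos [ 0.4529 -0.0657  0.0267] d cm [-0.06  0.05  0.02] rot [0.001 0.    0.002] F [0.2 1.5 3. ] w 0.0322 q [-0.39  0.68  2.    0.    0.47 -0.39] rows>= 0.0
```

Emit:
send_rows:
  deltas:
    - {"tx": 0, "ty": 0, "tz": -1, "rx": 0, "ry": 0, "rz": 0}
    - {"tx": 0, "ty": 0, "tz": -3, "rx": 0, "ry": 0, "rz": 0}
    - {"tx": 0, "ty": 0, "tz": -5, "rx": 0, "ry": 0, "rz": 0}
    - {"tx": 0, "ty": 0, "tz": -5, "rx": 0, "ry": 0, "rz": 0}

```text
time: 9.77
position: [0.4534, -0.0659, 0.0784]
tool_rot: [0.706, 0.708, 0.001, 0.002]
ft_force: [1.6, -0.4, -3.6]
grip_width: 0.0322
```

```bash
python3 -c "
from h import *
go(.4534,-.0663,.0265)
c=robot.camera('side'); cv2.imwrite('pics/s3.png',cv2.resize(c['color'][100:280,250:450,::-1],None,fx=3,fy=3))
"
```

```text
t 9.77 pos [ 0.4534 -0.0659  0.0784] d cm [-0.03 -0.02  5.19] rot [0.003 0.001 0.002] F [ 1.6 -0.4 -3.6] w 0.0322 q [-0.39  0.56  1.97 -0.    0.6  -0.39] rows>= 1.2
```

View pics/s3.png

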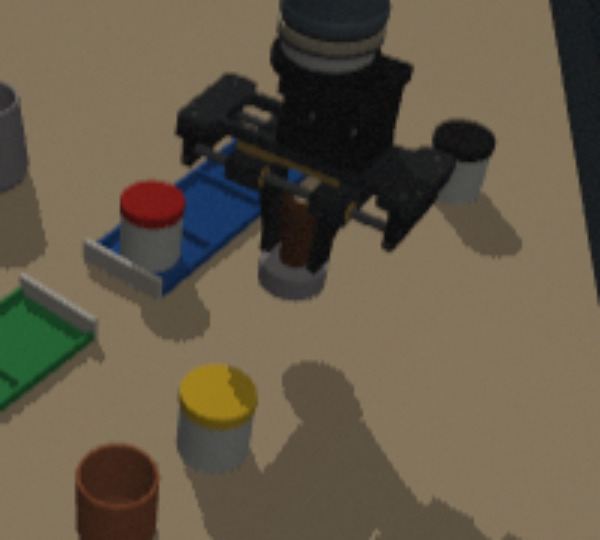

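Held with -3.6 N on the wrist, foot level, red tin upright in its slot. Moving it to the blue middle.

Emit:
send_rows:
  deltas:
    - {"tx": 0, "ty": 0, "tz": -3, "rx": 0, "ry": 0, "rz": 0}
    - {"tx": -2, "ty": 3, "tz": -5, "rx": 0, "ry": 0, "rz": 0}
    - {"tx": -4.5, "ty": 6, "tz": -5, "rx": 0, "ry": 0, "rz": 0}
    - {"tx": -6.5, "ty": 9, "tz": -5, "rx": 0, "ry": 0, "rz": 0}
    - {"tx": -8.5, "ty": 12, "tz": -5, "rx": 0, "ry": 0, "rz": 0}

```text
time: 10.23
position: [0.573, -0.151, 0.1251]
tool_rot: [0.707, 0.708, -0.0, -0.001]
ft_force: [0.4, 0.2, -3.8]
grip_width: 0.0319
```

Emit:
send_rows:
  deltas:
    - {"tx": -0.4, "ty": 1.5, "tz": 0, "rx": 0, "ry": 0, "rz": 0}
    - {"tx": -0.4, "ty": 1.5, "tz": 1, "rx": 0, "ry": 0, "rz": 0}
    - {"tx": -0.4, "ty": 1.5, "tz": 3, "rx": 0, "ry": 0, "rz": 0}
    - {"tx": -0.4, "ty": 1.5, "tz": 3, "rx": 0, "ry": 0, "rz": 0}
    - {"tx": -0.4, "ty": 1.5, "tz": 3, "rx": 0, "ry": 0, "rz": 0}

```text
time: 10.65
position: [0.5844, -0.1527, 0.0933]
tool_rot: [0.706, 0.708, -0.001, -0.004]
ft_force: [-1.0, -0.2, -3.2]
grip_width: 0.0322
```

```bash
python3 -c "
from h import *
go(.588,-.155,.0325)
"
```

```text
t 10.65 pos [ 0.5844 -0.1527  0.0933] d cm [-0.26  0.41  6.08] rot [-0.008 -0.004  0.002] F [-1.  -0.2 -3.2] w 0.0322 q [-0.44  0.67  1.59  0.    0.89 -0.44] rows>= 1.5
```

Emit:
send_rows:
  deltas:
    - {"tx": -0.2, "ty": 0.1, "tz": 2, "rx": 0, "ry": 0, "rz": 0}
    - {"tx": -0.2, "ty": 0.1, "tz": 3.5, "rx": 0, "ry": 0, "rz": 0}
    - {"tx": -0.2, "ty": 0.1, "tz": 4.5, "rx": 0, "ry": 0, "rz": 0}
    - {"tx": -0.2, "ty": 0.1, "tz": 4.5, "rx": 0, "ry": 0, "rz": 0}
    - {"tx": -0.2, "ty": 0.1, "tz": 4.5, "rx": 0, "ry": 0, "rz": 0}

```text
time: 11.07
position: [0.5882, -0.1559, 0.0513]
tool_rot: [0.706, 0.708, -0.0, -0.001]
ft_force: [-0.3, -0.2, -4.1]
grip_width: 0.0316
```

```bash
python3 -c "
from h import *
go(.588,-.155,.0325)
c=robot.camera('wrist'); cv2.imwrite('pics/w4.png',c['color'][:,:,::-1])
"
```

```text
t 11.07 pos [ 0.5882 -0.1559  0.0513] d cm [ 0.09 -0.01  1.89] rot [-0.001 -0.001  0.002] F [-0.3 -0.2 -4.1] w 0.0316 q [-0.44  0.74  1.6   0.    0.81 -0.44] rows>= 0.5
```

View pics/w4.png

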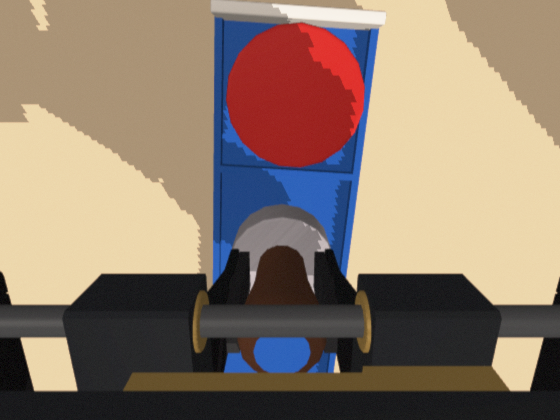

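Emit:
send_rows:
  deltas:
    - {"tx": 0, "ty": 0, "tz": 1, "rx": 0, "ry": 0, "rz": 0}
    - {"tx": 0, "ty": 0, "tz": 1.7, "rx": 0, "ry": 0, "rz": 0}
    - {"tx": 0, "ty": 0, "tz": 1.7, "rx": 0, "ry": 0, "rz": 0}
    - {"tx": 0, "ty": 0, "tz": 1.9, "rx": 0, "ry": 0, "rz": 0}
    - {"tx": 0, "ty": 0, "tz": 2, "rx": 0, "ry": 0, "rz": 0}

```text
time: 11.53
position: [0.5888, -0.1564, 0.0314]
tool_rot: [0.706, 0.708, -0.0, 0.0]
ft_force: [-0.1, -0.3, -3.8]
grip_width: 0.0321
```

```bash
python3 -c "
from h import *
go(.588,-.155,.0315)
"
```

```text
t 11.53 pos [ 0.5888 -0.1564  0.0314] d cm [ 0.14 -0.08 -0.01] rot [0.    0.    0.002] F [-0.1 -0.3 -3.8] w 0.0321 q [-0.44  0.77  1.6  -0.    0.77 -0.44] rows>= 0.0
```

Lower the last millimetre, then release.

Emit:
send_rows:
  deltas:
    - {"tx": 0, "ty": 0, "tz": 0.1, "rx": 0, "ry": 0, "rz": 0}
    - {"tx": 0, "ty": 0, "tz": 0.1, "rx": 0, "ry": 0, "rz": 0}
    - {"tx": 0, "ty": 0, "tz": 0.1, "rx": 0, "ry": 0, "rz": 0}

```text
time: 11.78
position: [0.5889, -0.1562, 0.0312]
tool_rot: [0.706, 0.708, 0.0, 0.0]
ft_force: [-0.7, 1.2, 0.9]
grip_width: 0.0321
```

Emit:
send_rows:
  deltas:
    - {"tx": 0, "ty": 0, "tz": 0, "rx": 0, "ry": 0, "rz": 0}
    - {"tx": 0, "ty": 0, "tz": 0, "rx": 0, "ry": 0, "rz": 0}
    - {"tx": 0, "ty": 0, "tz": 0, "rx": 0, "ry": 0, "rz": 0}
    - {"tx": 0, "ty": 0, "tz": 0, "rx": 0, "ry": 0, "rz": 0}
    - {"tx": 0, "ty": 0, "tz": 0, "rx": 0, "ry": 0, "rz": 0}
  claw: 6.5

```text
time: 12.2
position: [0.5891, -0.1566, 0.0307]
tool_rot: [0.706, 0.708, 0.0, 0.0]
ft_force: [0.1, -0.5, 1.0]
grip_width: 0.0573
```

Emit:
send_rows:
  deltas:
    - {"tx": 0, "ty": 0, "tz": -3, "rx": 0, "ry": 0, "rz": 0}
    - {"tx": 0, "ty": 0, "tz": -6, "rx": 0, "ry": 0, "rz": 0}
    - {"tx": 0, "ty": 0, "tz": -9.5, "rx": 0, "ry": 0, "rz": 0}
    - {"tx": 0, "ty": 0, "tz": -12.5, "rx": 0, "ry": 0, "rz": 0}
    - {"tx": 0, "ty": 0, "tz": -12.5, "rx": 0, "ry": 0, "rz": 0}

```text
time: 12.62
position: [0.5929, -0.1582, 0.1622]
tool_rot: [0.706, 0.708, 0.002, 0.006]
ft_force: [0.8, -0.1, 1.0]
grip_width: 0.0649
```

```bash
python3 -c "
from h import *
c=robot.camera('wrist'); cv2.imwrite('pics/w5.png',c['color'][:,:,::-1])
go(.4325,.0785,.155)
"
```

```text
t 12.67 pos [ 0.5914 -0.1576  0.1595] d cm [ 23.64 -15.84   0.23] rot [0.008 0.004 0.002] F [-0.7 -0.3 -0.7] w 0.0649 q [-0.44  0.58  1.53 -0.    1.02 -0.44] rows>= 6.8
```

View pics/w5.png

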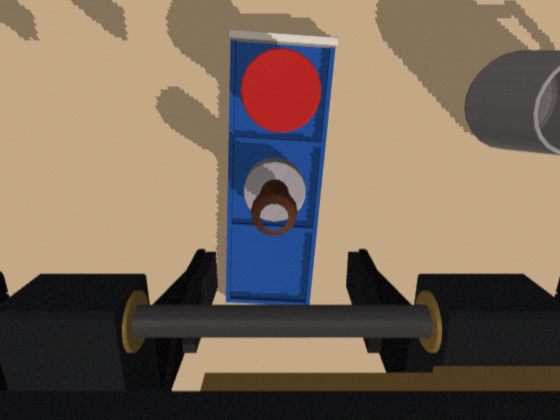

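The tamper is upright in the middle (px (275,195)), with the red tin in its slot at (282,90). Next, yellow.

Emit:
send_rows:
  deltas:
    - {"tx": 3.4, "ty": -2.3, "tz": 0, "rx": 0, "ry": 0, "rz": 0}
    - {"tx": 6.8, "ty": -4.6, "tz": 0, "rx": 0, "ry": 0, "rz": 0}
    - {"tx": 10.2, "ty": -6.9, "tz": 0, "rx": 0, "ry": 0, "rz": 0}
    - {"tx": 13.6, "ty": -9.2, "tz": 0, "rx": 0, "ry": 0, "rz": 0}
    - {"tx": 17, "ty": -11.5, "tz": 0, "rx": 0, "ry": 0, "rz": 0}
  claw: 8.5

```text
time: 13.08
position: [0.4711, 0.0148, 0.1544]
tool_rot: [0.707, 0.707, -0.001, -0.001]
ft_force: [0.9, 0.7, -0.5]
grip_width: 0.0837
```

Emit:
send_rows:
  deltas:
    - {"tx": 3.4, "ty": -2.3, "tz": 0, "rx": 0, "ry": 0, "rz": 0}
    - {"tx": 6.6, "ty": -4.2, "tz": 0, "rx": 0, "ry": 0, "rz": 0}
    - {"tx": 6.6, "ty": -4.2, "tz": 0, "rx": 0, "ry": 0, "rz": 0}
    - {"tx": 6.6, "ty": -4.2, "tz": 0, "rx": 0, "ry": 0, "rz": 0}
    - {"tx": 6.6, "ty": -4.2, "tz": 0, "rx": 0, "ry": 0, "rz": 0}

```text
time: 13.5
position: [0.4317, 0.0793, 0.1551]
tool_rot: [0.706, 0.708, -0.0, 0.0]
ft_force: [0.3, 0.2, -0.0]
grip_width: 0.0851
```

```bash
python3 -c "
from h import *
c,p=wrist(); cv2.imwrite('pics/w6.png',c['color'][:,:,::-1])
im=c['color'].astype(int); r,g,b=im[...,0],im[...,1],im[...,2]
m=(r>120)&(g>90)&(b<60)&(p[...,2]>.05)&(p[...,2]<.075)
print('yellow',circ(p,m))
mg=(g>1.5*r)&(g>1.4*b)&(g>50)&(p[...,2]>-.01)&(p[...,2]<.02); q=p[mg]
for y in (.06,.08,.10,.15,.2):
    s=q[abs(q[:,1]-y)<.003]
    if len(s): print(y,s[:,0].min(),s[:,0].max(),(s[:,0].min()+s[:,0].max())/2)
print('ymin',q[:,1].min())
go(.4325,.0785,.018)
"
```

```text
yellow ((431.33489990234375, 78.43061828613281), 27.759326934814453)
0.06 0.5701530808007766 0.6549247730653902 0.6125389269330834
0.08 0.5721146674216244 0.6571875198874988 0.6146510936545616
0.1 0.573984074001814 0.6586791283514035 0.6163316011766087
0.15 0.5783824106373144 0.6612119329986148 0.6197971718179647
0.2 0.5828564928725593 0.654165679453039 0.6185110861627992
ymin 0.0346712026955611
t 13.55 pos [0.4323 0.0787 0.1552] d cm [-2.000e-02  1.000e-02  1.372e+01] rot [0.001 0.    0.002] F [-0.6 -0.1  0.1] w 0.0851 q [-0.08  0.39  1.95 -0.    0.79 -0.08] rows>= 3.3
```

View pics/w6.png

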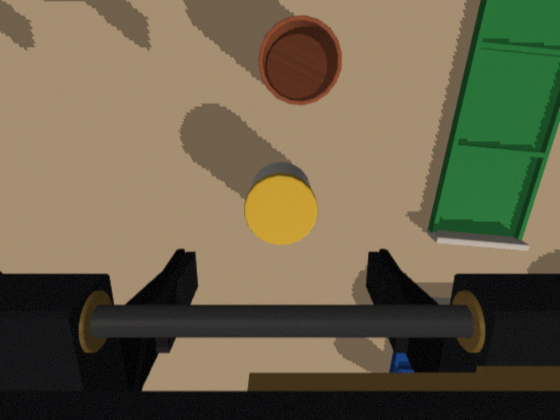

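Yellow lid is centred at px (281,210). The terracotta cup is at (300,60), green tray at right. Descend and grip.

Emit:
send_rows:
  deltas:
    - {"tx": 0, "ty": 0, "tz": 3.5, "rx": 0, "ry": 0, "rz": 0}
    - {"tx": 0, "ty": 0, "tz": 7, "rx": 0, "ry": 0, "rz": 0}
    - {"tx": 0, "ty": 0, "tz": 10.5, "rx": 0, "ry": 0, "rz": 0}
    - {"tx": 0, "ty": 0, "tz": 12.5, "rx": 0, "ry": 0, "rz": 0}
    - {"tx": 0, "ty": 0, "tz": 13.6, "rx": 0, "ry": 0, "rz": 0}

```text
time: 13.97
position: [0.4313, 0.0779, 0.0166]
tool_rot: [0.707, 0.707, -0.001, -0.001]
ft_force: [-0.8, -0.2, 0.5]
grip_width: 0.0849
```

Emit:
send_rows:
  deltas:
    - {"tx": 0, "ty": 0, "tz": 0, "rx": 0, "ry": 0, "rz": 0}
    - {"tx": 0, "ty": 0, "tz": 0, "rx": 0, "ry": 0, "rz": 0}

```text
time: 14.13
position: [0.4319, 0.0783, 0.0187]
tool_rot: [0.707, 0.707, -0.0, -0.0]
ft_force: [0.7, -0.2, 0.6]
grip_width: 0.0847
```

```bash
python3 -c "
from h import *
go(.4315,.0785,.018)
"
```

```text
t 14.13 pos [0.4319 0.0783 0.0187] d cm [ 0.02 -0.04  0.07] rot [-0.001 -0.    -0.   ] F [ 0.7 -0.2  0.6] w 0.0847 q [-0.08  0.69  2.04 -0.    0.41 -0.08] rows>= 0.0
```

Emit:
send_rows:
  deltas:
    - {"tx": 0, "ty": 0, "tz": 0, "rx": 0, "ry": 0, "rz": 0}
    - {"tx": 0, "ty": 0, "tz": 0, "rx": 0, "ry": 0, "rz": 0}
    - {"tx": 0, "ty": 0, "tz": 0, "rx": 0, "ry": 0, "rz": 0}
    - {"tx": 0, "ty": 0, "tz": 0, "rx": 0, "ry": 0, "rz": 0}
    - {"tx": 0, "ty": 0, "tz": 0, "rx": 0, "ry": 0, "rz": 0}
  claw: 4.8
  squeeze: 20

```text
time: 14.55
position: [0.4317, 0.0794, 0.0202]
tool_rot: [0.706, 0.708, 0.001, 0.001]
ft_force: [-0.6, 0.2, 1.0]
grip_width: 0.0596
```

Emit:
send_rows:
  deltas:
    - {"tx": 0, "ty": 0, "tz": 0, "rx": 0, "ry": 0, "rz": 0}
    - {"tx": 0, "ty": 0, "tz": 0, "rx": 0, "ry": 0, "rz": 0}
    - {"tx": 0, "ty": 0, "tz": 0, "rx": 0, "ry": 0, "rz": 0}
    - {"tx": 0, "ty": 0, "tz": 0, "rx": 0, "ry": 0, "rz": 0}

```text
time: 14.88
position: [0.4315, 0.0794, 0.0201]
tool_rot: [0.706, 0.708, 0.0, 0.0]
ft_force: [-0.5, 0.7, 5.6]
grip_width: 0.0547
```

Emit:
send_rows:
  deltas:
    - {"tx": 0, "ty": 0, "tz": -2, "rx": 0, "ry": 0, "rz": 0}
    - {"tx": 0, "ty": 0, "tz": -5, "rx": 0, "ry": 0, "rz": 0}
    - {"tx": 0, "ty": 0, "tz": -8, "rx": 0, "ry": 0, "rz": 0}
    - {"tx": 0, "ty": 2, "tz": -9.5, "rx": 0, "ry": 0, "rz": 0}
    - {"tx": 0, "ty": 5, "tz": -9.5, "rx": 0, "ry": 0, "rz": 0}

```text
time: 15.3
position: [0.4795, 0.08, 0.1174]
tool_rot: [0.706, 0.708, 0.0, -0.0]
ft_force: [0.6, 0.4, -2.1]
grip_width: 0.0549
```

```bash
python3 -c "
from h import *
go(.6145,.077,.1)
"
```

```text
t 15.3 pos [0.4795 0.08   0.1174] d cm [-0.34 13.5   1.74] rot [ 0.    -0.     0.003] F [ 0.6  0.4 -2.1] w 0.0549 q [-0.07  0.51  1.88  0.    0.75 -0.07] rows>= 3.3
```

Emit:
send_rows:
  deltas:
    - {"tx": -0.2, "ty": 4, "tz": 1, "rx": 0, "ry": 0, "rz": 0}
    - {"tx": -0.2, "ty": 8, "tz": 2, "rx": 0, "ry": 0, "rz": 0}
    - {"tx": -0.2, "ty": 11.5, "tz": 3, "rx": 0, "ry": 0, "rz": 0}
    - {"tx": -0.2, "ty": 13.3, "tz": 4, "rx": 0, "ry": 0, "rz": 0}
    - {"tx": -0.2, "ty": 13.3, "tz": 5, "rx": 0, "ry": 0, "rz": 0}

```text
time: 15.72
position: [0.62, 0.0773, 0.0641]
tool_rot: [0.707, 0.708, 0.003, 0.003]
ft_force: [-0.1, 0.2, -0.9]
grip_width: 0.0549
```

Emit:
send_rows:
  deltas:
    - {"tx": 0, "ty": 0, "tz": 1, "rx": 0, "ry": 0, "rz": 0}
    - {"tx": 0, "ty": 0, "tz": 1.5, "rx": 0, "ry": 0, "rz": 0}
    - {"tx": 0, "ty": 0, "tz": 1.5, "rx": 0, "ry": 0, "rz": 0}
    - {"tx": 0, "ty": 0, "tz": 1.5, "rx": 0, "ry": 0, "rz": 0}

```text
time: 16.05
position: [0.6123, 0.0779, 0.0491]
tool_rot: [0.706, 0.708, -0.001, -0.001]
ft_force: [0.6, 0.9, -1.7]
grip_width: 0.0547
```

```bash
python3 -c "
from h import *
held(lambda r,g,b:(r>120)&(g>90)&(b<60),.03,.06)
go(.6145,.078,.025)
"
```

```text
held n 5162 x [-0.0246  0.0235] y [-0.0097  0.0254] z 0.0387
t 16.1 pos [0.6132 0.0779 0.0498] d cm [0.01 0.13 2.48] rot [-0.001 -0.     0.002] F [ 0.4  0.5 -1.5] w 0.0548 q [-0.05  0.75  1.57  0.    0.82 -0.06] rows>= 0.6
```

Emit:
send_rows:
  deltas:
    - {"tx": 0.1, "ty": 0.1, "tz": 1.2, "rx": 0, "ry": 0, "rz": 0}
    - {"tx": 0.1, "ty": 0.1, "tz": 2.2, "rx": 0, "ry": 0, "rz": 0}
    - {"tx": 0.1, "ty": 0.1, "tz": 2.4, "rx": 0, "ry": 0, "rz": 0}
    - {"tx": 0.1, "ty": 0.1, "tz": 2.5, "rx": 0, "ry": 0, "rz": 0}
    - {"tx": 0.1, "ty": 0.1, "tz": 2.5, "rx": 0, "ry": 0, "rz": 0}

```text
time: 16.52
position: [0.6147, 0.0788, 0.0243]
tool_rot: [0.706, 0.708, -0.0, -0.0]
ft_force: [-0.2, -0.1, -1.7]
grip_width: 0.0547
```

```bash
python3 -c "
from h import *
go(.6145,.079,.0245)
"
```

```text
t 16.52 pos [0.6147 0.0788 0.0243] d cm [ 0.02 -0.02 -0.02] rot [-0.001 -0.     0.002] F [-0.2 -0.1 -1.7] w 0.0547 q [-0.05  0.79  1.58 -0.    0.78 -0.05] rows>= 0.0
```

Emit:
send_rows:
  deltas:
    - {"tx": 0, "ty": 0, "tz": 0.1, "rx": 0, "ry": 0, "rz": 0}
    - {"tx": 0, "ty": 0, "tz": 0.1, "rx": 0, "ry": 0, "rz": 0}

```text
time: 16.68
position: [0.615, 0.0788, 0.0242]
tool_rot: [0.706, 0.708, -0.0, -0.0]
ft_force: [-2.6, -0.7, 4.5]
grip_width: 0.0549
```

Emit:
send_rows:
  deltas:
    - {"tx": 0, "ty": 0, "tz": 0, "rx": 0, "ry": 0, "rz": 0}
    - {"tx": 0, "ty": 0, "tz": 0, "rx": 0, "ry": 0, "rz": 0}
    - {"tx": 0, "ty": 0, "tz": 0, "rx": 0, "ry": 0, "rz": 0}
    - {"tx": 0, "ty": 0, "tz": 0, "rx": 0, "ry": 0, "rz": 0}
    - {"tx": 0, "ty": 0, "tz": 0, "rx": 0, "ry": 0, "rz": 0}
  claw: 8.5

```text
time: 17.1
position: [0.6155, 0.0787, 0.0234]
tool_rot: [0.706, 0.708, 0.0, 0.0]
ft_force: [0.3, 0.5, -0.1]
grip_width: 0.0798
```

Emit:
send_rows:
  deltas:
    - {"tx": 0, "ty": 0, "tz": -3, "rx": 0, "ry": 0, "rz": 0}
    - {"tx": 0, "ty": 0, "tz": -6, "rx": 0, "ry": 0, "rz": 0}
    - {"tx": 0, "ty": 0, "tz": -9.5, "rx": 0, "ry": 0, "rz": 0}
    - {"tx": 0, "ty": 0, "tz": -13, "rx": 0, "ry": 0, "rz": 0}
    - {"tx": 0, "ty": 0, "tz": -13, "rx": 0, "ry": 0, "rz": 0}

```text
time: 17.52
position: [0.6203, 0.0787, 0.1609]
tool_rot: [0.706, 0.708, 0.005, 0.005]
ft_force: [1.9, -0.0, -0.4]
grip_width: 0.0848
```

```bash
python3 -c "
from h import *
c,p=wrist(); cv2.imwrite('pics/w7.png',c['color'][:,:,::-1])
go(.4455,.1835,.155)
"
```

```text
t 17.57 pos [0.6186 0.0787 0.158 ] d cm [ 10.52 -17.29   0.12] rot [0.01  0.    0.002] F [ 0.9 -0.1 -1. ] w 0.0841 q [-0.05  0.6   1.51  0.    1.03 -0.05] rows>= 4.9
```

View pics/w7.png

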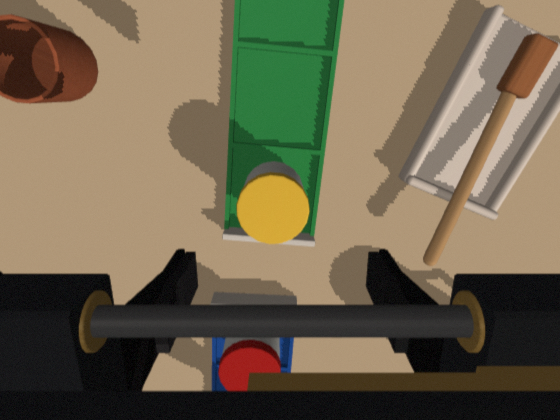

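Yellow is upright next to green's white end (px (273,208)). Now to the terracotta cup at px (45,60). It's the only terracotta cup near the trays; a distant one at side px (457,62) is off in the background, outside the listed set.

Emit:
send_rows:
  deltas:
    - {"tx": 2, "ty": -3.4, "tz": 0, "rx": 0, "ry": 0, "rz": 0}
    - {"tx": 4, "ty": -6.8, "tz": 0, "rx": 0, "ry": 0, "rz": 0}
    - {"tx": 6, "ty": -10.2, "tz": 0, "rx": 0, "ry": 0, "rz": 0}
    - {"tx": 8, "ty": -13.6, "tz": 0, "rx": 0, "ry": 0, "rz": 0}
    - {"tx": 10, "ty": -16.2, "tz": 0, "rx": 0, "ry": 0, "rz": 0}

```text
time: 17.98
position: [0.4485, 0.1787, 0.1522]
tool_rot: [0.707, 0.708, -0.002, -0.002]
ft_force: [0.2, 1.1, -0.4]
grip_width: 0.085
```

Emit:
send_rows:
  deltas:
    - {"tx": 0.5, "ty": -0.7, "tz": 0, "rx": 0, "ry": 0, "rz": 0}
    - {"tx": 0.5, "ty": -0.7, "tz": 0, "rx": 0, "ry": 0, "rz": 0}
    - {"tx": 0.5, "ty": -0.7, "tz": 0, "rx": 0, "ry": 0, "rz": 0}

```text
time: 18.23
position: [0.4466, 0.1835, 0.1532]
tool_rot: [0.706, 0.708, 0.0, 0.0]
ft_force: [-0.0, 0.5, -0.5]
grip_width: 0.0849
```

```bash
python3 -c "
from h import *
c,p=wrist(); cv2.imwrite('pics/w8.png',c['color'][:,:,::-1])
m=(p[...,2]>.052)&(p[...,2]<.07)&(abs(p[...,0]-.446)<.04)&(abs(p[...,1]-.183)<.04)
print('clay',circ(p,m))
go(.446,.1835,.018)
"
```

```text
clay ((444.1769714355469, 183.10484313964844), 28.139009475708008)
t 18.28 pos [0.4477 0.1831 0.1533] d cm [ 0.04 -0.2  13.53] rot [0.002 0.    0.002] F [ 1.  -0.5  0.5] w 0.0849 q [ 0.16  0.45  1.85 -0.    0.84  0.16] rows>= 3.2
```

View pics/w8.png

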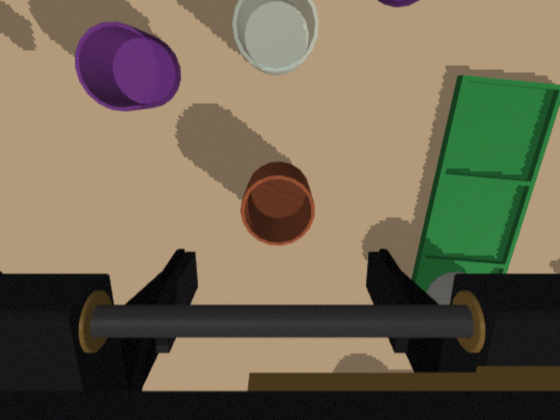

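Terracotta cup at px (278,205), centred between the jaws. Descending.

Emit:
send_rows:
  deltas:
    - {"tx": 0, "ty": -0.2, "tz": 3.5, "rx": 0, "ry": 0, "rz": 0}
    - {"tx": 0, "ty": -0.2, "tz": 7, "rx": 0, "ry": 0, "rz": 0}
    - {"tx": 0, "ty": -0.2, "tz": 10.5, "rx": 0, "ry": 0, "rz": 0}
    - {"tx": 0, "ty": -0.2, "tz": 12.5, "rx": 0, "ry": 0, "rz": 0}
    - {"tx": 0, "ty": -0.2, "tz": 13.3, "rx": 0, "ry": 0, "rz": 0}

```text
time: 18.7
position: [0.4445, 0.1821, 0.0172]
tool_rot: [0.707, 0.707, -0.002, -0.001]
ft_force: [-0.2, -1.0, 0.8]
grip_width: 0.0848
```

Emit:
send_rows:
  deltas:
    - {"tx": 0, "ty": 0, "tz": 0, "rx": 0, "ry": 0, "rz": 0}
    - {"tx": 0, "ty": 0, "tz": 0, "rx": 0, "ry": 0, "rz": 0}
    - {"tx": 0, "ty": 0, "tz": 0, "rx": 0, "ry": 0, "rz": 0}

```text
time: 18.95
position: [0.4457, 0.1832, 0.0215]
tool_rot: [0.707, 0.708, 0.001, 0.001]
ft_force: [0.1, -0.5, -0.6]
grip_width: 0.0855
```

```bash
python3 -c "
from h import *
go(.445,.1833,.018)
"
```

```text
t 18.95 pos [0.4457 0.1832 0.0215] d cm [ 0.01 -0.07  0.35] rot [ 0.003 -0.     0.001] F [ 0.1 -0.5 -0.6] w 0.0855 q [ 0.16  0.7   1.94 -0.    0.5   0.16] rows>= 0.1
```

Emit:
send_rows:
  deltas:
    - {"tx": 0, "ty": 0, "tz": 0.1, "rx": 0, "ry": 0, "rz": 0}
    - {"tx": 0, "ty": 0, "tz": 0.1, "rx": 0, "ry": 0, "rz": 0}
    - {"tx": 0, "ty": 0, "tz": 0.1, "rx": 0, "ry": 0, "rz": 0}
    - {"tx": 0, "ty": 0, "tz": 0.1, "rx": 0, "ry": 0, "rz": 0}
    - {"tx": 0, "ty": 0, "tz": 0.1, "rx": 0, "ry": 0, "rz": 0}
  claw: 4.8
  squeeze: 18

```text
time: 19.37
position: [0.4443, 0.1835, 0.02]
tool_rot: [0.706, 0.708, 0.0, 0.0]
ft_force: [-0.1, 0.3, -0.9]
grip_width: 0.0594
```

Emit:
send_rows:
  deltas:
    - {"tx": 0, "ty": 0, "tz": 0, "rx": 0, "ry": 0, "rz": 0}
    - {"tx": 0, "ty": 0, "tz": 0, "rx": 0, "ry": 0, "rz": 0}
    - {"tx": 0, "ty": 0, "tz": 0, "rx": 0, "ry": 0, "rz": 0}
    - {"tx": 0, "ty": 0, "tz": 0, "rx": 0, "ry": 0, "rz": 0}
    - {"tx": 0, "ty": 0, "tz": 0, "rx": 0, "ry": 0, "rz": 0}

```text
time: 19.78
position: [0.4441, 0.1835, 0.0199]
tool_rot: [0.706, 0.708, 0.0, 0.0]
ft_force: [0.7, 0.7, 5.6]
grip_width: 0.0558
```

Emit:
send_rows:
  deltas:
    - {"tx": 0, "ty": 0, "tz": -1, "rx": 0, "ry": 0, "rz": 0}
    - {"tx": 0, "ty": 0, "tz": -2.5, "rx": 0, "ry": 0, "rz": 0}
    - {"tx": 0, "ty": 0, "tz": -4, "rx": 0, "ry": 0, "rz": 0}

```text
time: 20.03
position: [0.4433, 0.1832, 0.0598]
tool_rot: [0.706, 0.708, -0.001, -0.001]
ft_force: [0.6, 0.2, -0.8]
grip_width: 0.0557
```

```bash
python3 -c "
from h import *
go(.628,.236,.12)
"
```

```text
t 20.03 pos [0.4433 0.1832 0.0598] d cm [ 5.24 18.46 -6.06] rot [-0.002  0.     0.002] F [ 0.6  0.2 -0.8] w 0.0557 q [ 0.16  0.62  1.92 -0.    0.6   0.16] rows>= 4.8
```

Emit:
send_rows:
  deltas:
    - {"tx": 0, "ty": 0, "tz": -2, "rx": 0, "ry": 0, "rz": 0}
    - {"tx": 0.5, "ty": 2, "tz": -4, "rx": 0, "ry": 0, "rz": 0}
    - {"tx": 1.5, "ty": 5, "tz": -5.5, "rx": 0, "ry": 0, "rz": 0}
    - {"tx": 2.3, "ty": 8, "tz": -6, "rx": 0, "ry": 0, "rz": 0}
    - {"tx": 3.2, "ty": 11, "tz": -6, "rx": 0, "ry": 0, "rz": 0}

```text
time: 20.45
position: [0.556, 0.2161, 0.1222]
tool_rot: [0.706, 0.708, 0.001, 0.001]
ft_force: [0.4, 0.2, -1.3]
grip_width: 0.0554
```

Emit:
send_rows:
  deltas:
    - {"tx": 0.9, "ty": 3, "tz": 0, "rx": 0, "ry": 0, "rz": 0}
    - {"tx": 1.6, "ty": 5.5, "tz": 0.5, "rx": 0, "ry": 0, "rz": 0}
    - {"tx": 2.1, "ty": 7.2, "tz": 1.5, "rx": 0, "ry": 0, "rz": 0}
    - {"tx": 2.1, "ty": 7.2, "tz": 3, "rx": 0, "ry": 0, "rz": 0}
    - {"tx": 2.1, "ty": 7.2, "tz": 4.5, "rx": 0, "ry": 0, "rz": 0}

```text
time: 20.87
position: [0.6272, 0.237, 0.0743]
tool_rot: [0.706, 0.708, 0.001, 0.0]
ft_force: [0.2, -0.7, -2.9]
grip_width: 0.0554
```

Emit:
send_rows:
  deltas:
    - {"tx": 0, "ty": 0, "tz": 1, "rx": 0, "ry": 0, "rz": 0}
    - {"tx": 0, "ty": 0, "tz": 1.5, "rx": 0, "ry": 0, "rz": 0}
    - {"tx": 0, "ty": 0, "tz": 1.5, "rx": 0, "ry": 0, "rz": 0}
    - {"tx": 0, "ty": 0, "tz": 1.5, "rx": 0, "ry": 0, "rz": 0}

```text
time: 21.2
position: [0.6258, 0.2367, 0.0597]
tool_rot: [0.706, 0.708, -0.0, -0.0]
ft_force: [0.4, 0.1, -2.2]
grip_width: 0.0556
```

```bash
python3 -c "
from h import *
c,p=held(lambda r,g,b:(r>1.5*g)&(r>40),.03,.055)
cv2.imwrite('pics/w9.png',c['color'][:,:,::-1])
go(.628,.236,.025)
"
```

```text
held n 4639 x [-0.0252  0.0248] y [-0.0263  0.0271] z 0.0376
t 21.25 pos [0.6263 0.2368 0.0603] d cm [-0.08  0.17  3.53] rot [ 0.001 -0.     0.002] F [-0.3 -0.2 -1.9] w 0.0553 q [0.19 0.78 1.43 0.   0.93 0.19] rows>= 0.8
```

View pics/w9.png

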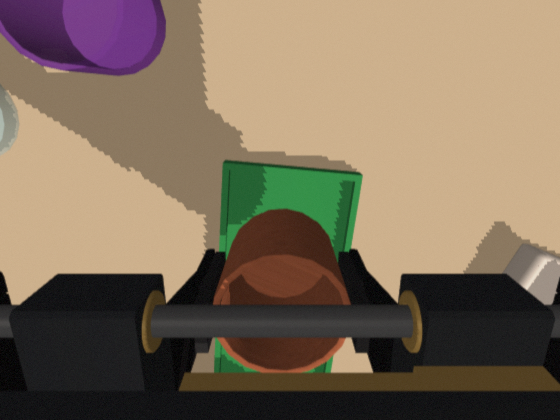

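The cup is held level and centred, with the green far end in front at row ~165. Lowering.

Emit:
send_rows:
  deltas:
    - {"tx": 0, "ty": 0.1, "tz": 1, "rx": 0, "ry": 0, "rz": 0}
    - {"tx": 0, "ty": 0.1, "tz": 2, "rx": 0, "ry": 0, "rz": 0}
    - {"tx": 0, "ty": 0.1, "tz": 2.8, "rx": 0, "ry": 0, "rz": 0}
    - {"tx": 0, "ty": 0.1, "tz": 3.2, "rx": 0, "ry": 0, "rz": 0}
    - {"tx": 0, "ty": 0.1, "tz": 3.3, "rx": 0, "ry": 0, "rz": 0}

```text
time: 21.67
position: [0.6258, 0.2365, 0.0248]
tool_rot: [0.706, 0.708, -0.001, -0.001]
ft_force: [0.3, -0.6, -1.5]
grip_width: 0.0555
```

```bash
python3 -c "
from h import *
c,p=wrist()
im=c['color'].astype(int); r,g,b=im[...,0],im[...,1],im[...,2]
mg=(g>1.5*r)&(g>1.4*b)&(g>40)&(p[...,2]>-.01)&(p[...,2]<.02); q=p[mg]
print('ymax',np.percentile(q[:,1],99.8)); s=q[abs(q[:,1]-.265)<.003]; print(s[:,0].min(),s[:,0].max())
go(.628,.236,.0245)
"
```

```text
ymax 0.28097536435819653
0.5897228434056456 0.6738219975444412
t 21.72 pos [0.6261 0.2366 0.0253] d cm [-0.06  0.19  0.08] rot [-0.002  0.     0.002] F [ 0.1 -0.8 -1.9] w 0.0558 q [0.19 0.83 1.44 0.   0.87 0.19] rows>= 0.1
```

Emit:
send_rows:
  deltas:
    - {"tx": -0.1, "ty": 0.2, "tz": 0.1, "rx": 0, "ry": 0, "rz": 0}
    - {"tx": -0.1, "ty": 0.2, "tz": 0.15, "rx": 0, "ry": 0, "rz": 0}
    - {"tx": -0.1, "ty": 0.2, "tz": 0.15, "rx": 0, "ry": 0, "rz": 0}
    - {"tx": -0.1, "ty": 0.2, "tz": 0.15, "rx": 0, "ry": 0, "rz": 0}

```text
time: 22.05
position: [0.6293, 0.2358, 0.0254]
tool_rot: [0.706, 0.708, 0.0, 0.0]
ft_force: [-0.4, -0.2, -1.1]
grip_width: 0.0558
```

Emit:
send_rows:
  deltas:
    - {"tx": 0, "ty": 0, "tz": 0.15, "rx": 0, "ry": 0, "rz": 0}
    - {"tx": 0, "ty": 0, "tz": 0.15, "rx": 0, "ry": 0, "rz": 0}
    - {"tx": 0, "ty": 0, "tz": 0.15, "rx": 0, "ry": 0, "rz": 0}

```text
time: 22.3
position: [0.6294, 0.2359, 0.024]
tool_rot: [0.706, 0.708, 0.0, 0.0]
ft_force: [0.1, -0.4, -0.3]
grip_width: 0.0554
```

The weight has gone off the wrist, so the cup is on the floor. Release.

Emit:
send_rows:
  deltas:
    - {"tx": 0, "ty": 0, "tz": 0, "rx": 0, "ry": 0, "rz": 0}
    - {"tx": 0, "ty": 0, "tz": 0, "rx": 0, "ry": 0, "rz": 0}
    - {"tx": 0, "ty": 0, "tz": 0, "rx": 0, "ry": 0, "rz": 0}
    - {"tx": 0, "ty": 0, "tz": 0, "rx": 0, "ry": 0, "rz": 0}
    - {"tx": 0, "ty": 0, "tz": 0, "rx": 0, "ry": 0, "rz": 0}
  claw: 8.5

```text
time: 22.72
position: [0.6289, 0.2358, 0.0235]
tool_rot: [0.706, 0.708, -0.0, -0.0]
ft_force: [-0.2, -0.5, -0.0]
grip_width: 0.0798
```

Emit:
send_rows:
  deltas:
    - {"tx": 0, "ty": 0, "tz": -2, "rx": 0, "ry": 0, "rz": 0}
    - {"tx": 0, "ty": 0, "tz": -5, "rx": 0, "ry": 0, "rz": 0}
    - {"tx": 0, "ty": 0, "tz": -8.5, "rx": 0, "ry": 0, "rz": 0}
    - {"tx": 0, "ty": 0, "tz": -12, "rx": 0, "ry": 0, "rz": 0}
    - {"tx": 0, "ty": 0, "tz": -13, "rx": 0, "ry": 0, "rz": 0}

```text
time: 23.13
position: [0.6323, 0.2366, 0.1598]
tool_rot: [0.706, 0.708, 0.004, 0.003]
ft_force: [1.0, -0.2, 1.0]
grip_width: 0.0853
```

```bash
python3 -c "
from h import *
c,p=wrist(); cv2.imwrite('pics/w10.png',c['color'][:,:,::-1])
m=(p[...,2]>.052)&(p[...,2]<.075)&(abs(p[...,0]-.628)<.04)&(abs(p[...,1]-.236)<.04)
print('clay',circ(p,m))
m=(p[...,2]>.052)&(p[...,2]<.075)&(abs(p[...,0]-.444)<.04)&(abs(p[...,1]-.309)<.04)
if m.sum()>3: print('glass',circ(p,m))
go(.444,.309,.155,np.pi/2-.5)
"
```

```text
clay ((629.9110107421875, 235.39320373535156), 28.057437896728516)
glass ((444.0936584472656, 307.88067626953125), 27.935712814331055)
t 23.18 pos [0.6325 0.2366 0.1599] d cm [  7.28 -18.84   0.3 ] rot [ 0.01  -0.005  0.502] F [1.4 0.1 1.8] w 0.085 q [0.19 0.66 1.36 0.   1.11 0.19] rows>= 4.8
```

View pics/w10.png

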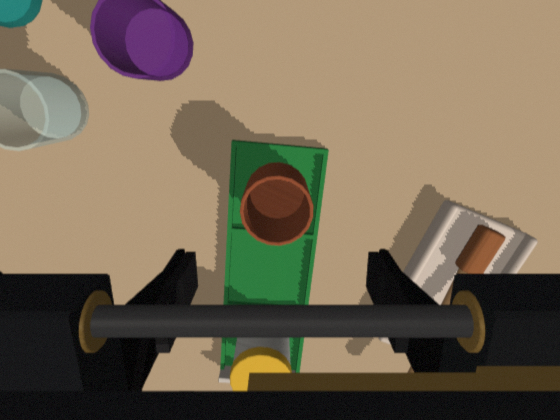

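The terracotta cup is set at the far end of green (px (277,205)). Moving to the clear glass, with a yaw of -0.5 so the jaws clear the coloured look-alikes.

Emit:
send_rows:
  deltas:
    - {"tx": 1.4, "ty": -3.6, "tz": 0, "rx": 0, "ry": 0, "rz": 0.1}
    - {"tx": 2.8, "ty": -7.2, "tz": 0, "rx": 0, "ry": 0, "rz": 0.2}
    - {"tx": 4.2, "ty": -10.8, "tz": 0, "rx": 0, "ry": 0, "rz": 0.3}
    - {"tx": 5.6, "ty": -14.4, "tz": 0, "rx": 0, "ry": 0, "rz": 0.4}
    - {"tx": 7, "ty": -17.5, "tz": 0, "rx": 0, "ry": 0, "rz": 0.5}

```text
time: 23.6
position: [0.45, 0.305, 0.152]
tool_rot: [0.861, 0.509, -0.002, -0.0]
ft_force: [-0.5, 0.3, 0.1]
grip_width: 0.085
```

Emit:
send_rows:
  deltas:
    - {"tx": 0, "ty": 0, "tz": 0, "rx": 0, "ry": 0, "rz": 0}
    - {"tx": 0, "ty": 0, "tz": 0, "rx": 0, "ry": 0, "rz": 0}
    - {"tx": 0, "ty": 0, "tz": 0, "rx": 0, "ry": 0, "rz": 0}

```text
time: 23.85
position: [0.4542, 0.3055, 0.153]
tool_rot: [0.859, 0.512, -0.0, 0.0]
ft_force: [-0.1, -0.4, -0.2]
grip_width: 0.0853
```

```bash
python3 -c "
from h import *
c,p=wrist(); cv2.imwrite('pics/w11.png',c['color'][:,:,::-1])
m=(p[...,2]>.052)&(p[...,2]<.075)&(abs(p[...,0]-.444)<.04)&(abs(p[...,1]-.309)<.04)
if m.sum()>3: print('glass',circ(p,m))
go(.4442,.308,.018,np.pi/2-.5)
"
```

```text
glass ((443.1141052246094, 308.4136657714844), 27.91694450378418)
t 23.9 pos [0.4549 0.3053 0.1531] d cm [-0.28 -1.08 13.51] rot [ 0.001 -0.     0.002] F [ 0.4 -0.5 -0.6] w 0.0852 q [ 0.39  0.52  1.7  -0.    0.93  0.89] rows>= 3.3
```

View pics/w11.png

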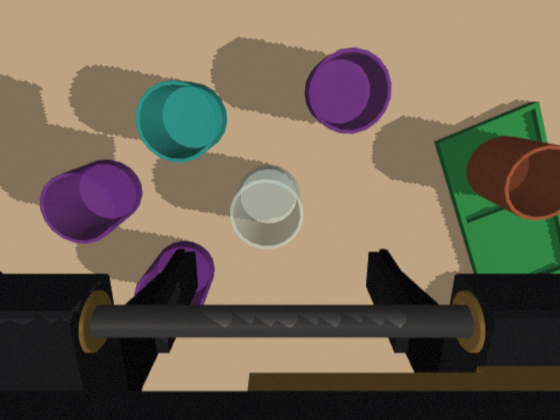

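The clear glass is at px (267,212). Turquoise (182,120) and purple (90,200), (180,275), (348,90) stay clear of both finger paths. Shift 11 mm and descend.

Emit:
send_rows:
  deltas:
    - {"tx": -0.2, "ty": -1.1, "tz": 2, "rx": 0, "ry": 0, "rz": 0}
    - {"tx": -0.2, "ty": -1.1, "tz": 5, "rx": 0, "ry": 0, "rz": 0}
    - {"tx": -0.2, "ty": -1.1, "tz": 7, "rx": 0, "ry": 0, "rz": 0}
    - {"tx": -0.2, "ty": -1.1, "tz": 7, "rx": 0, "ry": 0, "rz": 0}

```text
time: 24.23
position: [0.4421, 0.3071, 0.0798]
tool_rot: [0.86, 0.51, -0.004, -0.0]
ft_force: [-0.5, -0.4, -0.3]
grip_width: 0.0853
```

```bash
python3 -c "
from h import *
go(.4438,.3083,.019,np.pi/2-.5)
"
```

```text
t 24.23 pos [0.4421 0.3071 0.0798] d cm [0.22 0.12 6.07] rot [-0.004  0.006  0.001] F [-0.5 -0.4 -0.3] w 0.0853 q [ 0.4   0.63  1.76 -0.    0.76  0.9 ] rows>= 1.5
```

Emit:
send_rows:
  deltas:
    - {"tx": 0, "ty": 0, "tz": 2, "rx": 0, "ry": 0, "rz": 0}
    - {"tx": 0, "ty": 0, "tz": 4, "rx": 0, "ry": 0, "rz": 0}
    - {"tx": 0, "ty": 0, "tz": 5.5, "rx": 0, "ry": 0, "rz": 0}
    - {"tx": 0, "ty": 0, "tz": 6.2, "rx": 0, "ry": 0, "rz": 0}
    - {"tx": 0, "ty": 0, "tz": 6.2, "rx": 0, "ry": 0, "rz": 0}

```text
time: 24.65
position: [0.4438, 0.3083, 0.0207]
tool_rot: [0.86, 0.511, -0.001, -0.0]
ft_force: [-0.9, 0.2, -0.2]
grip_width: 0.085
```

```bash
python3 -c "
from h import *
go(.4438,.3083,.019,np.pi/2-.5)
"
```

```text
t 24.65 pos [0.4438 0.3083 0.0207] d cm [-0.    0.    0.17] rot [-0.001  0.001  0.001] F [-0.9  0.2 -0.2] w 0.085 q [ 0.4   0.73  1.79 -0.    0.62  0.9 ] rows>= 0.0
```

Centred exactly. Close on the glass.

Emit:
send_rows:
  deltas:
    - {"tx": 0, "ty": 0, "tz": 0.1, "rx": 0, "ry": 0, "rz": 0}
    - {"tx": 0, "ty": 0, "tz": 0.1, "rx": 0, "ry": 0, "rz": 0}
    - {"tx": 0, "ty": 0, "tz": 0.1, "rx": 0, "ry": 0, "rz": 0}
    - {"tx": 0, "ty": 0, "tz": 0.1, "rx": 0, "ry": 0, "rz": 0}
    - {"tx": 0, "ty": 0, "tz": 0.1, "rx": 0, "ry": 0, "rz": 0}
  claw: 4.8
  squeeze: 20

```text
time: 25.07
position: [0.4436, 0.3091, 0.0213]
tool_rot: [0.86, 0.511, 0.001, 0.0]
ft_force: [-0.3, 0.3, -0.5]
grip_width: 0.0596
```

Emit:
send_rows:
  deltas:
    - {"tx": 0, "ty": 0, "tz": 0, "rx": 0, "ry": 0, "rz": 0}
    - {"tx": 0, "ty": 0, "tz": 0, "rx": 0, "ry": 0, "rz": 0}
    - {"tx": 0, "ty": 0, "tz": 0, "rx": 0, "ry": 0, "rz": 0}
    - {"tx": 0, "ty": 0, "tz": 0, "rx": 0, "ry": 0, "rz": 0}
    - {"tx": 0, "ty": 0, "tz": 0, "rx": 0, "ry": 0, "rz": 0}

```text
time: 25.48
position: [0.4435, 0.3091, 0.0212]
tool_rot: [0.86, 0.511, 0.0, 0.0]
ft_force: [-0.9, -0.1, 5.6]
grip_width: 0.056
```

Emit:
send_rows:
  deltas:
    - {"tx": 0, "ty": 0, "tz": -1, "rx": 0, "ry": 0, "rz": 0}
    - {"tx": 0, "ty": 0, "tz": -2.5, "rx": 0, "ry": 0, "rz": 0}
    - {"tx": 0, "ty": 0, "tz": -5, "rx": 0, "ry": 0, "rz": 0}
    - {"tx": 0, "ty": 0, "tz": -8, "rx": 0, "ry": 0, "rz": 0}
    - {"tx": 0, "ty": 0, "tz": -12, "rx": 0, "ry": 0, "rz": 0}

```text
time: 25.9
position: [0.4411, 0.3079, 0.1399]
tool_rot: [0.86, 0.511, -0.003, -0.0]
ft_force: [1.2, 0.0, -2.3]
grip_width: 0.0559
```

```bash
python3 -c "
from h import *
go(.583,-.2345,.14)
"
```

```text
t 25.9 pos [0.4411 0.3079 0.1399] d cm [-40.87  38.38   0.05] rot [-0.005  0.004 -0.498] F [ 1.2  0.  -2.3] w 0.0559 q [ 0.4   0.53  1.73 -0.    0.89  0.9 ] rows>= 13.4
```

Glass held (56 mm opening, -2.3 N). Carry it across at height.

Emit:
send_rows:
  deltas:
    - {"tx": -1.5, "ty": 1.4, "tz": 0, "rx": 0, "ry": 0, "rz": -0.03}
    - {"tx": -3.8, "ty": 3.6, "tz": 0, "rx": 0, "ry": 0, "rz": -0.06}
    - {"tx": -6.1, "ty": 5.8, "tz": 0, "rx": 0, "ry": 0, "rz": -0.1}
    - {"tx": -8.5, "ty": 8, "tz": 0, "rx": 0, "ry": 0, "rz": -0.14}
    - {"tx": -11, "ty": 10.3, "tz": 0, "rx": 0, "ry": 0, "rz": -0.18}

```text
time: 26.32
position: [0.4808, 0.162, 0.141]
tool_rot: [0.809, 0.588, -0.0, -0.0]
ft_force: [0.8, 0.0, -1.2]
grip_width: 0.0565
```

```bash
python3 -c "
from h import *
go(.583,-.2345,.14)
"
```

```text
t 26.32 pos [0.4808 0.162  0.141 ] d cm [-34.54  22.     0.09] rot [-0.     0.    -0.315] F [ 0.8  0.  -1.2] w 0.0565 q [0.1  0.49 1.8  0.   0.84 0.42] rows>= 9.8
```

Emit:
send_rows:
  deltas:
    - {"tx": -2.8, "ty": 1.8, "tz": 0, "rx": 0, "ry": 0, "rz": -0.04}
    - {"tx": -5.6, "ty": 3.6, "tz": 0, "rx": 0, "ry": 0, "rz": -0.08}
    - {"tx": -8.4, "ty": 5.4, "tz": 0, "rx": 0, "ry": 0, "rz": -0.12}
    - {"tx": -11.2, "ty": 7.2, "tz": 0, "rx": 0, "ry": 0, "rz": -0.16}
    - {"tx": -14, "ty": 9, "tz": 0, "rx": 0, "ry": 0, "rz": -0.2}

```text
time: 26.73
position: [0.5225, 0.0004, 0.1407]
tool_rot: [0.747, 0.665, -0.0, -0.0]
ft_force: [1.1, 1.0, -1.4]
grip_width: 0.0561
```

```bash
python3 -c "
from h import *
go(.583,-.2345,.14)
"
```

```text
t 26.73 pos [5.225e-01 4.000e-04 1.407e-01] d cm [-22.63   8.73   0.07] rot [-0.001 -0.    -0.116] F [ 1.1  1.  -1.4] w 0.0561 q [-0.21  0.51  1.77  0.    0.86 -0.1 ] rows>= 5.8
```

Emit:
send_rows:
  deltas:
    - {"tx": -3, "ty": 1.2, "tz": 0, "rx": 0, "ry": 0, "rz": -0.03}
    - {"tx": -6, "ty": 2.4, "tz": 0, "rx": 0, "ry": 0, "rz": -0.06}
    - {"tx": -9, "ty": 3.6, "tz": 0, "rx": 0, "ry": 0, "rz": -0.09}
    - {"tx": -12, "ty": 4.8, "tz": 0, "rx": 0, "ry": 0, "rz": -0.11}
    - {"tx": -15, "ty": 5.9, "tz": 0, "rx": 0, "ry": 0, "rz": -0.11}

```text
time: 27.15
position: [0.5636, -0.1554, 0.1407]
tool_rot: [0.71, 0.704, -0.0, -0.0]
ft_force: [-0.1, 0.3, -2.1]
grip_width: 0.0559
```

```bash
python3 -c "
from h import *
go(.583,-.2345,.12)
"
```

```text
t 27.15 pos [ 0.5636 -0.1554  0.1407] d cm [-7.89  2.    2.06] rot [-0.001 -0.    -0.007] F [-0.1  0.3 -2.1] w 0.0559 q [-0.46  0.58  1.61  0.    0.95 -0.45] rows>= 2.0
```

Emit:
send_rows:
  deltas:
    - {"tx": -2.8, "ty": 0.8, "tz": 0, "rx": 0, "ry": 0, "rz": -0.007}
    - {"tx": -5.2, "ty": 1.5, "tz": 0, "rx": 0, "ry": 0, "rz": -0.007}
    - {"tx": -7, "ty": 1.9, "tz": 0, "rx": 0, "ry": 0, "rz": -0.007}
    - {"tx": -7.2, "ty": 1.9, "tz": 1, "rx": 0, "ry": 0, "rz": -0.007}
    - {"tx": -7.2, "ty": 1.9, "tz": 2.5, "rx": 0, "ry": 0, "rz": -0.007}

```text
time: 27.57
position: [0.583, -0.2278, 0.1164]
tool_rot: [0.708, 0.706, 0.0, 0.002]
ft_force: [0.3, 0.4, -1.8]
grip_width: 0.0556
```

Emit:
send_rows:
  deltas:
    - {"tx": 0, "ty": 0, "tz": 2, "rx": 0, "ry": 0, "rz": 0}
    - {"tx": 0, "ty": 0, "tz": 4, "rx": 0, "ry": 0, "rz": 0}
    - {"tx": 0, "ty": 0, "tz": 5, "rx": 0, "ry": 0, "rz": 0}
    - {"tx": 0, "ty": 0, "tz": 5, "rx": 0, "ry": 0, "rz": 0}
    - {"tx": 0, "ty": 0, "tz": 5, "rx": 0, "ry": 0, "rz": 0}

```text
time: 27.98
position: [0.5816, -0.2252, 0.065]
tool_rot: [0.707, 0.707, -0.0, -0.001]
ft_force: [0.4, 0.8, -1.1]
grip_width: 0.0561
```

```bash
python3 -c "
from h import *
c,p=wrist(); cv2.imwrite('pics/w12.png',c['color'][:,:,::-1])
go(.583,-.2345,.026)
"
```

```text
t 28.03 pos [ 0.5825 -0.2257  0.066 ] d cm [-0.88  0.05  4.  ] rot [ 0.  0. -0.] F [-0.3  0.2 -1.7] w 0.0562 q [-0.55  0.73  1.55  0.    0.86 -0.55] rows>= 1.0
```

View pics/w12.png

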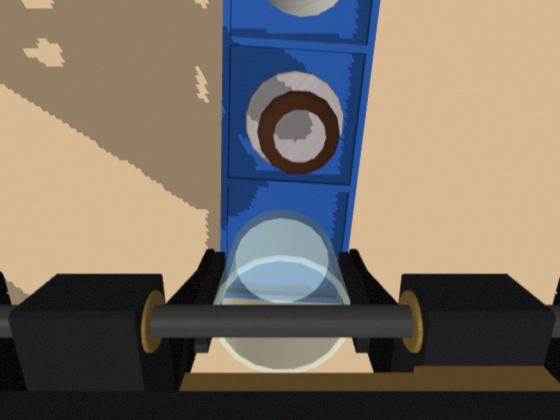

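The cup is clear of the tamper (px (298,130)) and needs 9 mm more toward -y before lowering.

Emit:
send_rows:
  deltas:
    - {"tx": -0.9, "ty": 0.1, "tz": 0, "rx": 0, "ry": 0, "rz": 0}
    - {"tx": -0.9, "ty": 0.1, "tz": 1, "rx": 0, "ry": 0, "rz": 0}
    - {"tx": -0.9, "ty": 0.1, "tz": 2.2, "rx": 0, "ry": 0, "rz": 0}
    - {"tx": -0.9, "ty": 0.1, "tz": 3, "rx": 0, "ry": 0, "rz": 0}
    - {"tx": -0.9, "ty": 0.1, "tz": 3, "rx": 0, "ry": 0, "rz": 0}

```text
time: 28.45
position: [0.5814, -0.2341, 0.033]
tool_rot: [0.708, 0.707, -0.001, -0.002]
ft_force: [-0.2, 0.3, -1.7]
grip_width: 0.0559
```

```bash
python3 -c "
from h import *
c,p=wrist(); cv2.imwrite('pics/w13.png',c['color'][:,:,::-1])
o=np.array(robot.get_obs()['position']); q=p-o
m=(q[...,2]>.034)&(q[...,2]<.048)&(np.hypot(q[...,0],q[...,1])<.034); P=q[m]; print('rim',m.sum(),np.percentile(P[:,0],[1,99]),np.percentile(P[:,1],[1,99]),np.median(P[:,2]))
go(.5835,-.2345,.026)
"
```

```text
rim 3783 [-0.03191429  0.03204472] [-0.02719547  0.02640905] 0.03734082734683143
t 28.5 pos [ 0.5819 -0.2343  0.0338] d cm [-0.02  0.16  0.78] rot [-0.003 -0.002 -0.001] F [ 0.2  0.  -0.6] w 0.0562 q [-0.56  0.78  1.55  0.    0.81 -0.56] rows>= 0.2
```

Emit:
send_rows:
  deltas:
    - {"tx": 0, "ty": 0.1, "tz": 0.4, "rx": 0, "ry": 0, "rz": 0}
    - {"tx": 0, "ty": 0.1, "tz": 0.8, "rx": 0, "ry": 0, "rz": 0}
    - {"tx": 0, "ty": 0.1, "tz": 0.8, "rx": 0, "ry": 0, "rz": 0}
    - {"tx": 0, "ty": 0.1, "tz": 0.8, "rx": 0, "ry": 0, "rz": 0}

```text
time: 28.83
position: [0.5841, -0.235, 0.0274]
tool_rot: [0.707, 0.707, -0.0, -0.0]
ft_force: [-0.0, 0.6, -1.3]
grip_width: 0.0561
```

Emit:
send_rows:
  deltas:
    - {"tx": 0, "ty": 0, "tz": 0, "rx": 0, "ry": 0, "rz": 0}
    - {"tx": 0, "ty": 0, "tz": 0, "rx": 0, "ry": 0, "rz": 0}

```text
time: 29.0
position: [0.5844, -0.2352, 0.0279]
tool_rot: [0.707, 0.707, 0.0, 0.0]
ft_force: [0.2, -0.1, -1.0]
grip_width: 0.0558
```

Emit:
send_rows:
  deltas:
    - {"tx": 0, "ty": 0, "tz": 0.15, "rx": 0, "ry": 0, "rz": 0}
    - {"tx": 0, "ty": 0, "tz": 0.25, "rx": 0, "ry": 0, "rz": 0}
    - {"tx": 0, "ty": 0, "tz": 0.25, "rx": 0, "ry": 0, "rz": 0}
    - {"tx": 0, "ty": 0, "tz": 0.25, "rx": 0, "ry": 0, "rz": 0}

```text
time: 29.33
position: [0.5843, -0.2352, 0.0253]
tool_rot: [0.707, 0.707, 0.0, 0.0]
ft_force: [-0.5, -0.2, -0.3]
grip_width: 0.056
```

On the floor. Release and rise.

Emit:
send_rows:
  deltas:
    - {"tx": 0, "ty": 0, "tz": 0.03, "rx": 0, "ry": 0, "rz": 0}
    - {"tx": 0, "ty": 0, "tz": 0.03, "rx": 0, "ry": 0, "rz": 0}
    - {"tx": 0, "ty": 0, "tz": 0.03, "rx": 0, "ry": 0, "rz": 0}
    - {"tx": 0, "ty": 0, "tz": 0.03, "rx": 0, "ry": 0, "rz": 0}
    - {"tx": 0, "ty": 0, "tz": 0.03, "rx": 0, "ry": 0, "rz": 0}
  claw: 8.5

```text
time: 29.75
position: [0.5842, -0.2351, 0.0247]
tool_rot: [0.707, 0.707, 0.0, 0.0]
ft_force: [-0.4, -0.3, 0.2]
grip_width: 0.0803
```

Emit:
send_rows:
  deltas:
    - {"tx": 0, "ty": 0, "tz": -2, "rx": 0, "ry": 0, "rz": 0}
    - {"tx": 0, "ty": 0, "tz": -5, "rx": 0, "ry": 0, "rz": 0}
    - {"tx": 0, "ty": 0, "tz": -8.5, "rx": 0, "ry": 0, "rz": 0}
    - {"tx": 0, "ty": 0, "tz": -12, "rx": 0, "ry": 0, "rz": 0}
    - {"tx": 0, "ty": 0, "tz": -15, "rx": 0, "ry": 0, "rz": 0}

```text
time: 30.17
position: [0.5844, -0.2352, 0.177]
tool_rot: [0.707, 0.707, 0.0, 0.001]
ft_force: [0.1, -0.6, 0.7]
grip_width: 0.0846
```

Emit:
send_rows:
  deltas:
    - {"tx": -3, "ty": -3, "tz": -2, "rx": 0, "ry": 0, "rz": 0}
    - {"tx": -6, "ty": -6, "tz": -4, "rx": 0, "ry": 0, "rz": 0}
    - {"tx": -9, "ty": -9, "tz": -6, "rx": 0, "ry": 0, "rz": 0}
    - {"tx": -12, "ty": -12, "tz": -6, "rx": 0, "ry": 0, "rz": 0}
    - {"tx": -15, "ty": -15, "tz": -6, "rx": 0, "ry": 0, "rz": 0}

```text
time: 30.58
position: [0.4449, -0.3752, 0.2365]
tool_rot: [0.707, 0.707, -0.0, 0.002]
ft_force: [0.2, -1.1, 0.7]
grip_width: 0.0849
```

Emit:
send_rows:
  deltas:
    - {"tx": -3, "ty": -1, "tz": 0, "rx": 0, "ry": 0, "rz": 0}
    - {"tx": -6, "ty": -2, "tz": 0, "rx": 0, "ry": 0, "rz": 0}
    - {"tx": -9, "ty": -3, "tz": 0, "rx": 0, "ry": 0, "rz": 0}
    - {"tx": -9, "ty": -3, "tz": 0, "rx": 0, "ry": 0, "rz": 0}
    - {"tx": -9, "ty": -3, "tz": 0, "rx": 0, "ry": 0, "rz": 0}

```text
time: 31.0
position: [0.4143, -0.4652, 0.234]
tool_rot: [0.709, 0.706, 0.0, -0.0]
ft_force: [0.2, 0.4, -0.3]
grip_width: 0.0845
```

Run:
```python
from h import *
B=(.588,-.155,-.057); Gr=(.6215,.156,np.pi-.087)
def slot(t,y): return (t[0]-np.sin(t[2])*y,t[1]+np.cos(t[2])*y)
S=dict(tin_red_center=slot(B,.08),cup_glass_center=slot(B,-.08),tin_yellow_center=slot(Gr,.08),cup_clay_center=slot(Gr,-.08),tin_black_center=(.424,-.3305))
ims=[]
for n in ("top","side"):
    c=robot.camera(n); P=cloud(c); im=c["color"][:,:,::-1]
    for l,g in S.items():
        z0=0 if 'black' in l else .004
        m=(P[...,2]>.052)&(P[...,2]<.075)&(np.hypot(P[...,0]-g[0],P[...,1]-g[1])<.045)
        q=P[m]
        if len(q)<5: print(n,l,"few",len(q)); continue
        cc=circ(P,m); print(n,l,"slot",np.round(g,4),"seen",np.round(cc[0],1),round(cc[1],1),"err mm",np.round(np.array(cc[0])-np.array(g)*1000,1),"z",np.round(np.percentile(q[:,2],95),3))
    g=slot(B,0); m=(P[...,2]>.012)&(P[...,2]<.034)&(np.hypot(P[...,0]-g[0],P[...,1]-g[1])<.036); print(n,"tamper foot",circ(P,m),np.round(g,4))
    m=(P[...,2]>.075)&(P[...,2]<.1)&(np.hypot(P[...,0]-g[0],P[...,1]-g[1])<.036); print(n,"tamper top",circ(P,m),P[m][:,2].max())
    crop=im[90:310,130:430] if n=="top" else im[110:330,150:450]
    ims.append(cv2.resize(crop,None,fx=1.35,fy=1.35,interpolation=cv2.INTER_CUBIC) )
    for l in ("spoon_rest","jug_center","tin_black_center"): print(n,l,[np.round(ray(c,d["xy"],H[l])[:2],3).tolist() for d in robot.tip_of(l,n)[:1]])
cv2.imwrite("pics/fin.png",np.vstack(ims)); o=robot.get_obs(); print(o["time"],o["position"])
```

```text
top tin_red_center slot [ 0.5926 -0.0751] seen [595.6 -73.7] 28.1 err mm [3.1 1.4] z 0.068
top cup_glass_center slot [ 0.5834 -0.2349] seen [ 586.4 -235.9] 28.2 err mm [ 2.9 -1. ] z 0.068
top tin_yellow_center slot [0.6145 0.0763] seen [616.7  78.1] 27.7 err mm [2.2 1.8] z 0.068
top cup_clay_center slot [0.6285 0.2357] seen [630.6 235.4] 28.1 err mm [ 2.1 -0.3] z 0.068
top tin_black_center slot [ 0.424  -0.3305] seen [ 424.1 -331.1] 28.5 err mm [ 0.1 -0.6] z 0.064
top tamper foot ((589.5049438476562, -154.11521911621094), 28.083538055419922) [ 0.588 -0.155]
top tamper top ((590.4180908203125, -156.29681396484375), 16.499340057373047) 0.09511303027303047
top spoon_rest [[0.801, 0.129]]
top jug_center [[0.795, -0.086]]
top tin_black_center [[0.416, -0.329]]
side tin_red_center slot [ 0.5926 -0.0751] seen [594.7 -71.3] 28.2 err mm [2.2 3.9] z 0.067
side cup_glass_center slot [ 0.5834 -0.2349] seen [ 584.6 -234.9] 30.2 err mm [ 1.2 -0.1] z 0.066
side tin_yellow_center slot [0.6145 0.0763] seen [616.7  81. ] 29.3 err mm [2.1 4.7] z 0.067
side cup_clay_center slot [0.6285 0.2357] seen [629.6 237. ] 28.9 err mm [1.2 1.3] z 0.066
side tin_black_center slot [ 0.424  -0.3305] seen [ 425.1 -328.6] 29.7 err mm [1.1 1.9] z 0.063
side tamper foot ((589.0670166015625, -153.6331787109375), 27.28447723388672) [ 0.588 -0.155]
side tamper top ((589.09912109375, -152.76377868652344), 16.242942810058594) 0.09188636645429882
side spoon_rest [[0.796, 0.138]]
side jug_center [[0.792, -0.074]]
side tin_black_center [[0.42, -0.334]]
31.4 [ 0.41587416 -0.46265147  0.23440009]
```

View pics/fin.png

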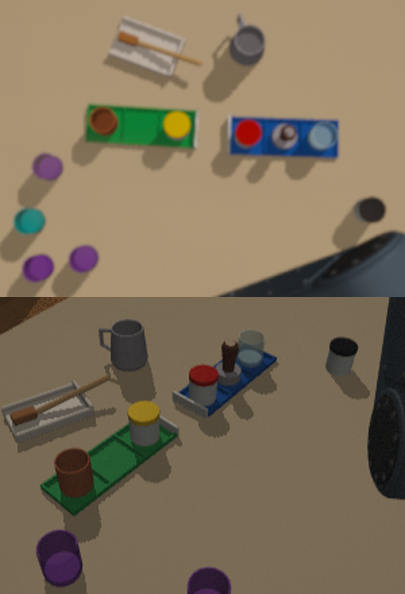

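All five are in their slots, upright and within 5 mm of centre. Black tin, jug and spoon rest are unmoved and the arm is clear, so I hand in.

```bash
python3 -c "
from rig import robot
print(robot.hand_in())"
```

```text
the job is handed in; nothing more can be done
None
```

Both kits are made up and the job is handed in, at about 31.4 s on the robot's clock. The hand-in reports no verdict.

- **Blue tray:** red tin beside the white end, tamper in the middle, clear glass cup farthest away.
- **Green tray:** yellow tin beside the white end, terracotta cup farthest away, middle empty.

**Last checks:** the top and side cameras showed all five things within about 5 mm of their compartment centres. They were at tray-floor height and looked upright in both pictures. I took that picture after backing the arm away with the gripper open.

**Left alone:** the black tin moved no more than about 2 mm by depth. The jug and spoon rest were unchanged within the networks' spread of about 15 mm. The purple and turquoise cups were not touched.

**Disagreements:**
- An early automatic fit of the blue tray put it 12 mm apart in the two cameras, because its white wall hid part of it. I used the dividers, end walls and wrist depth instead.
- In the final check the side camera put the red and yellow tins about 4–5 mm off centre in y, against 1–2 mm from the top camera. Both are inside the 14 mm limit.

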